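# Load a transport rail and cradle with contactors and capacitors

## Robot

A 7-joint arm with a two-finger parallel gripper is mounted at the origin on the work surface. World frame = base frame: x ahead of the robot, y to its left, z up, the work surface at z = 0. Lengths are in m, angles in rad, forces in N, time in s.
With the tool pointing down it reaches from about 0.425 to 0.875 m from the base axis. Payload 4.7 kg.
Tool frame: the origin (TCP) lies between the finger pads; the fingertips stand 14 mm ahead of it and the grasp point (between the pads) lies 5 mm behind it; z points along the fingers, y is the line along which they close (so a half turn about z gives the same grasp; the last joint's range is limited). The gripper opens to 87 mm and grips with 3 to 60 N. Pads are 19 mm wide; open, the fingers measure 117 mm over their backs; the gripper's body (75 mm by 190 mm) begins 51 mm behind the grasp point.
Start: joints at [1.277, 0.321, -0.07, 1.45, 0.023, 1.371, -0.057], TCP at [0.197, -0.619, 0.237] pointing down, gripper open.
Joint ranges: [-2.86, 2.86], [-0.3, 2.09], [-1.38, 1.24], [0.06, 2.45], [-1.56, 4.7], [0.09, 2.05], [-2.69, 2.69]. Speed limits (rad/s): [2.57, 2.57, 3.14, 3.14, 3.14, 3.14, 3.14].

## Interface

Orientations are given as a rotation vector (axis times angle).
In Python, from bench import ctrl gives the robot as it stands.
- The arm moves only by the tool step_arm, never from a script. Its argument "commands" is a list of rows, each an object with "travel": the shift along the tool's x, y, z in m, a list of three; "turn": the turn, a rotation vector about the tool's x, y, z in degrees, a list of three. A call has 1 to 5 rows; each row is the pose to reach, as a shift and turn from the pose commanded when the call began, along the tool's axes at that moment; what a row does not reach only later rows make up. A row lasts 1/10 s, in which the tool goes at most 50 mm and 8.59 degrees, less where a joint would pass 70% of its speed; a pose out of reach is approached as far as the arm can. A call with a gripper value outside its range is refused whole. "gripper" is the opening, from 0 (shut) to 1 (fully open), set as the call begins (left out, the last holds). The fingers move at their own pace and stop on an object; "force" is the grip in N (left out, the last holds). Time passes only in rows, so rows that repeat a pose let the fingers close. It gives the time, the measured TCP pose, the force, the opening and the grip force at its end, in the units of the state.
- ctrl.get_state(): the state, without advancing time (a new reading comes with each control period).
- ctrl.get_image(name): name is "scene" or "top" or "wrist"; returns the picture (480x640x3 uint8, red, green, blue); there is no depth.
- ctrl.camera_model(name): a dict with "fx", "fy", "cx", "cy" (pixels), "R" (3x3) and "t" (3): a world point X has camera coordinates R X + t; the wrist camera has in their place "T_tool_cam" (4x4, takes a point from camera to tool coordinates, whose origin is the TCP and whose axes are the flange's). Camera axes: x right, y down, z forward; pixel columns grow to the right and rows downward; lengths in m; the calibration is good to about 2 mm. A picture is of the moment at which its call begins: read the wrist's pose just before it. camera_model takes no time and is no camera call.
- ctrl.close_job(): hands the job in; it is judged then, once.
The state is a dict: "time": time; "joint_positions": joint angles; "qd": joint speeds; "joint_torque": joint torques, N m; "position": TCP position; "tool_rot": TCP orientation; "ft_force": force on the tool from outside, world axes, zero at the start; "torque": the same for the moment, N m; "grip_width": opening from 0.0 (shut) to 1.0 (fully open); "grip_force": force on a finger pad.
Only numpy, scipy, OpenCV 4.12 (cv2) and the standard library are available. Lean on these libraries where they do the work, as an engineer would, in place of code of your own. Each camera call takes 0.05 s, during which the arm holds its last target. There are 200 camera calls.

## Task

Load the panel kit for transport: slide the lock on the sloped rail fully open, then hang every contactor hanger on the rail above the lock and let go, so that each runs down to the end stop or up against the one before. Lay each of the two upright capacitors on its side in its own trough of the wooden cradle, resting on both saddles. When all hangers are down, slide the lock fully shut behind them; leave the other things on the bench alone.

Things in the scene. Friction and masses are not known exactly. Their poses are not given: they have to be found in the camera images.
- track: sloped steel bar, 12 wide (y), 20 high, 335 long. Origin: lower end, centre of the bar's TOP surface, at the stop's face, 125 above the bench. x uphill along the bar (7 degrees), y level, away from the lock's side, z normal to the top. Posts only at the ends, free below. A hanger at the stop has its origin at x 28, z -96, the next at 84, then 140. Lock blade crosses at x 187 to 193
- rail_load (a point): place to hang a hanger: on the bar's top centre line at track x = 255, uphill of the lock (upper end post at x 325); axes as track's. Let go there, a hanger rolls down to the stop by itself in about 2 s
- lock (a joint): lock slide, 0 = fully shut (blade across the bar, stops hangers), 0.045 = fully open (blade clear of them), end stops at both; opens along track -y; about 2 N of friction, stays where it is left; starts shut or up to 0.012
- lock_grip (a point): grip point of the lock's black upright grip, 15 below its top. Grip 14 thick (track y), 24 wide (x). The 6 thick steel blade runs from its foot to the bar, blade top 29 below this point. At joint 0 this point is at track x 190, y -40, z 55; moves with the lock; axes as track's. The guide stands on a post at y -94 to -110
- cradle: wooden cradle, board 120 (x) x 170 (y) x 12, two troughs along x at y = -47.5 and +47.5. Each is two V saddles (45 degree flanks) at x = -36 and +36, 20 long in x, tops 35 above the bench, 25 either side of the trough line; free between them. Origin: underside centre, z up. A capacitor in it lies along x, either way, axis 45 above the bench, middle at x = 0 (16 off is the most)
- hanger1: roller hanger, 0.34 kg: grey contactor block 56x56x36 high, C-hook open to +y, grip tab on top. Origin: underside centre, z up. Back leg at y -9 to -12, lip at y +9 to +12 down to z 82, both 44 long (x); two rollers between, lowest at z 96, run on the bar. The bar enters from +y under the lip. Tab 30 (x) x 12 (y), z 115 to 153. Hangs either way. None if absent
- hanger2: roller hanger, 0.34 kg: grey contactor block 56x56x36 high, C-hook open to +y, grip tab on top. Origin: underside centre, z up. Back leg at y -9 to -12, lip at y +9 to +12 down to z 82, both 44 long (x); two rollers between, lowest at z 96, run on the bar. The bar enters from +y under the lip. Tab 30 (x) x 12 (y), z 115 to 153. Hangs either way. None if absent
- hanger3: roller hanger, 0.34 kg: grey contactor block 56x56x36 high, C-hook open to +y, grip tab on top. Origin: underside centre, z up. Back leg at y -9 to -12, lip at y +9 to +12 down to z 82, both 44 long (x); two rollers between, lowest at z 96, run on the bar. The bar enters from +y under the lip. Tab 30 (x) x 12 (y), z 115 to 153. Hangs either way. None if absent
- cap1: motor capacitor, aluminium can 44 diameter, 84 long, 0.2 kg, white sleeve, terminals on top, standing upright at the start; origin: centre of its underside, z along the can towards the terminals
- cap2: motor capacitor, aluminium can 44 diameter, 84 long, 0.2 kg, white sleeve, terminals on top, standing upright at the start; origin: centre of its underside, z along the can towards the terminals
- cap1_mid (a point): the middle of the can on its axis, 42 from its underside; z along the can
- cap2_mid (a point): the middle of the can on its axis, 42 from its underside; z along the can
- meter: yellow multimeter 130 x 70 x 35 lying flat, a bystander, to be left alone; origin under its centre
- bin: empty yellow bin 120 x 160 x 70, a bystander, to be left alone; origin under its centre
- driver: screwdriver, a bystander, to be left alone; origin under its centre
- tape: black roll of tape, 100 diameter, 20 high, a bystander, to be left alone; origin under its centre

How it is judged:
On the way, in this order (a step that is already met when the one before it is completed fails the run):
1. the lock is slid fully open (value of joint lock above 0.041 m), for 0.2 s.
2. every hanger has run down the rail to the stop or against the one before (x of hanger1 in the frame of track between 0 and 0.16 m and y of hanger1 in the frame of track between -0.012 and 0.012 m and z of hanger1 in the frame of track between -0.103 and -0.089 m and angle between the z axis of each of hanger1, hanger2, hanger3 and the z axis of track, either way round below 0.12 rad and linear speed of each of hanger1, hanger2, hanger3 below 0.03 m/s and (x of hanger1 in the frame of track below 0.037 m or distance between hanger1 and hanger2 below 0.063 m or distance between hanger1 and hanger3 below 0.063 m) and x of hanger2 in the frame of track between 0 and 0.16 m and y of hanger2 in the frame of track between -0.012 and 0.012 m and z of hanger2 in the frame of track between -0.103 and -0.089 m and (x of hanger2 in the frame of track below 0.037 m or distance between hanger2 and hanger1 below 0.063 m or distance between hanger2 and hanger3 below 0.063 m) and x of hanger3 in the frame of track between 0 and 0.16 m and y of hanger3 in the frame of track between -0.012 and 0.012 m and z of hanger3 in the frame of track between -0.103 and -0.089 m and (x of hanger3 in the frame of track below 0.037 m or distance between hanger3 and hanger1 below 0.063 m or distance between hanger3 and hanger2 below 0.063 m)), for 0.3 s.
3. the lock is slid fully shut behind the hangers (value of joint lock below 0.004 m), for 0.2 s.
At the end, for the whole second after the job is handed in: Hangers flush on the rail (7 mm), at rest below the lock, each at the stop (within 9 mm) or within 7 mm of touching another; both capacitors at rest in separate troughs, along them within 0.15 rad, centred within 16 mm along, 8 mm across, 6 mm in height; lock shut to within 4 mm (all of step 2 and x of cap1_mid in the frame of cradle between -0.016 and 0.016 m and z of cap1_mid in the frame of cradle between 0.039 and 0.051 m and (y of cap1_mid in the frame of cradle between -0.0555 and -0.0395 m or y of cap1_mid in the frame of cradle between 0.0395 and 0.0555 m) and angle between the z axis of each of cap1_mid, cap2_mid and the x axis of cradle, either way round below 0.15 rad and linear speed of each of cap1, cap2 below 0.03 m/s and x of cap2_mid in the frame of cradle between -0.016 and 0.016 m and z of cap2_mid in the frame of cradle between 0.039 and 0.051 m and (y of cap2_mid in the frame of cradle between -0.0555 and -0.0395 m or y of cap2_mid in the frame of cradle between 0.0395 and 0.0555 m) and value of joint lock below 0.004 m).
It fails at once if the meter is moved by more than 4 cm (distance of meter from where it was at the start of the episode above 0.04 m).
It fails at once if the bin is moved by more than 4 cm (distance of bin from where it was at the start of the episode above 0.04 m).
It fails at once if the driver is moved by more than 4 cm (distance of driver from where it was at the start of the episode above 0.04 m).
It fails at once if the tape is moved by more than 4 cm (distance of tape from where it was at the start of the episode above 0.04 m).
Of hanger1, hanger2, hanger3 only 2 to 3 are there at a start; the rules pass over those that are not, and their reading is None.
At some moment in a run one of hanger1, hanger2, hanger3, cap1, cap2 may be knocked a few centimetres aside while the robot is not near it.
It also fails if it takes over 200 s, if anything falls off the work surface, if the arm or the gripper's body presses on something with over 40 N, if the wrist force passes 120 N, or if a joint passes its speed limit or range.

## Working session

There is one attempt and no reset: what is moved stays moved. The work goes in short steps, Python scripts to look and compute and a tool call to move; the robot and the scene stay as the last step left them, time stands still between calls to the robot, and variables do not carry over. Pictures are saved under pics/ and viewed, at most 14 in all, crops included, and the job is handed in when it is done.

Besides the shell and the picture viewer there is one more tool, called after ">>>" in YAML: its name, and indented under it one key for each argument. step_arm: Moves the arm, as the interface text tells. Its arguments: {"type":"object","properties":{"commands":{"type":"array"},"gripper":{"type":"number"},"force":{"type":"number"}},"required":["commands"]}

```bash
mkdir -p pics; ls
python3 - <<'E'
from bench import ctrl
import cv2
print(ctrl.get_state())
for n in("scene","top","wrist"):
    m=ctrl.camera_model(n);print(n,m)
    cv2.imwrite(f"pics/{n}0.png",ctrl.get_image(n)[:,:,::-1])
E
```

```text
pics
{'time': 0.0, 'joint_positions': array([ 1.2770644 ,  0.32177125, -0.07007436,  1.45165218,  0.02260339,
        1.37080992, -0.05689297]), 'qd': array([-0.0005351 ,  0.00049281, -0.000328  , -0.00051042, -0.00165057,
        0.00181832, -0.00014114]), 'joint_torque': array([-3.15005782e-04, -4.91291749e+01, -4.03981721e-01, -3.12528169e+01,
       -6.39115996e-02,  4.35171963e-02,  1.92136604e-04]), 'position': array([ 0.19673392, -0.61896558,  0.23550648]), 'tool_rot': array([-3.10265536e+00, -4.81399684e-01,  6.08997820e-04]), 'ft_force': array([ 0.28254908, -0.4418059 ,  0.19053809]), 'torque': array([-0.00339092, -0.00616165,  0.03987111]), 'grip_force': 0.0, 'grip_width': 0.9980123314889287}
scene {'fx': 505.8225702683694, 'fy': 505.8225702683694, 'cx': 322.2358988822202, 'cy': 246.61128104189066, 'R': array([[-0.35135098,  0.93608598, -0.0171911 ],
       [ 0.57687903,  0.20199099, -0.79146082],
       [-0.73740293, -0.28799772, -0.6109781 ]]), 't': array([ 0.2461485 , -0.17689683,  1.73630483])}
top {'fx': 553.5019027257231, 'fy': 553.5019027257231, 'cx': 319.2980514397687, 'cy': 235.19427848717467, 'R': array([[-0.01402393, -0.99988105,  0.00641918],
       [-0.99313479,  0.01318312, -0.11623031],
       [ 0.11613186, -0.00800512, -0.99320154]]), 't': array([-0.05165097,  0.53314531,  1.47610592])}
wrist {'fx': 389.42963350381757, 'fy': 389.42963350381757, 'cx': 314.23504871106945, 'cy': 247.26964030792593, 'T_tool_cam': array([[-1.99729278e-03, -9.62448397e-01, -2.71457353e-01,
         7.34572632e-02],
       [ 9.99997600e-01, -1.67781310e-03, -1.40898548e-03,
        -1.04364894e-03],
       [ 9.00621111e-04, -2.71459515e-01,  9.62449438e-01,
        -1.48021613e-01],
       [ 0.00000000e+00,  0.00000000e+00,  0.00000000e+00,
         1.00000000e+00]])}
```

View pics/top0.png

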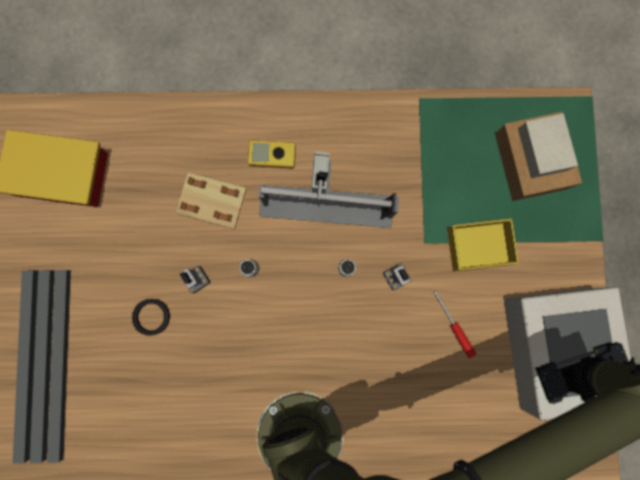

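View pics/scene0.png

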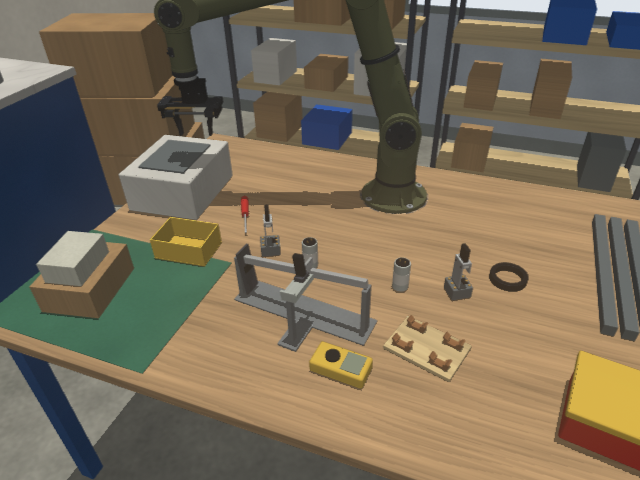

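Top view: hangers at (194,279) and (398,276), so two of the three are here. Caps are at (248,268) and (347,268), the cradle is centred near (211,201), the bar runs (262,192)–(392,203), and the lock grip is near (322,175). The scene view shows the same objects, with the lock grip at (299,266).

```bash
cat > h.py <<'E'
import numpy as np,cv2
from scipy.spatial.transform import Rotation as Ro
from bench import ctrl
def cam(n,s=None):
    m=ctrl.camera_model(n);K=np.array([[m['fx'],0,m['cx']],[0,m['fy'],m['cy']],[0,0,1]])
    if n=='wrist':
        T=np.eye(4);T[:3,:3]=Ro.from_rotvec(s['tool_rot']).as_matrix();T[:3,3]=s['position']
        M=np.linalg.inv(T@m['T_tool_cam']);return K,M[:3,:3],M[:3,3]
    return K,np.array(m['R']),np.array(m['t'])
def ray(c,p):
    K,R,t=c;return -R.T@t,R.T@np.linalg.inv(K)@np.array([p[0],p[1],1.])
def plane(c,p,z):
    o,d=ray(c,p);return o+d*(z-o[2])/d[2]
def proj(c,X):
    K,R,t=c;q=K@(R@np.asarray(X,float)+t);return q[:2]/q[2]
def tri(c1,p1,c2,p2):
    A=[];b=[]
    for c,p in((c1,p1),(c2,p2)):
        o,d=ray(c,p);d=d/np.linalg.norm(d);P=np.eye(3)-np.outer(d,d);A.append(P);b.append(P@o)
    return np.linalg.lstsq(np.vstack(A),np.hstack(b),rcond=None)[0]
def go(goal_pos,Rg,s=None):
    "tool-frame shift and turn (deg) from the present pose to the goal"
    s=s or ctrl.get_state();R=Ro.from_rotvec(s['tool_rot']).as_matrix()
    return (R.T@(np.array(goal_pos)-s['position'])).round(4),np.degrees(Ro.from_matrix(R.T@Rg).as_rotvec()).round(2)
def down(az,roll=0):
    "tool down, tool y (closing line) along azimuth az (deg)"
    a=np.radians(az);y=np.array([np.cos(a),np.sin(a),0]);z=np.array([0,0,-1.]);return np.c_[np.cross(y,z),y,z]
E
python3 - <<'E'
from h import *
np.set_printoptions(precision=3,suppress=True)
t=cam('top');s=cam('scene')
for n,p,z in[('capL',(248,267),.084),('capR',(347,267),.084),('hL',(196,280),.036),('hR',(399,277),.036),('cradle',(211,201),.012),('meter',(271,154),.035),('bin',(483,245),.07),('tape',(150,317),.02),('drv',(455,325),.02)]:print(n,plane(t,p,z))
a=cv2.imread('pics/top0.png');b=cv2.imread('pics/scene0.png')
x=cv2.resize(a[140:300,170:420],None,fx=3.2,fy=3.2,interpolation=cv2.INTER_CUBIC);cv2.imwrite('pics/topc.png',x)
x=cv2.resize(b[200:380,225:485],None,fx=3.0,fy=3.0,interpolation=cv2.INTER_CUBIC);cv2.imwrite('pics/scenec.png',x)
E
```

```text
capL [0.445 0.129 0.084]
capR [ 0.442 -0.13   0.084]
hL [0.415 0.274 0.036]
hR [ 0.416 -0.272  0.036]
cradle [0.634 0.24  0.012]
meter [0.76  0.071 0.035]
bin [ 0.496 -0.492  0.07 ]
tape [0.318 0.4   0.02 ]
drv [ 0.285 -0.422  0.02 ]
```

View pics/topc.png

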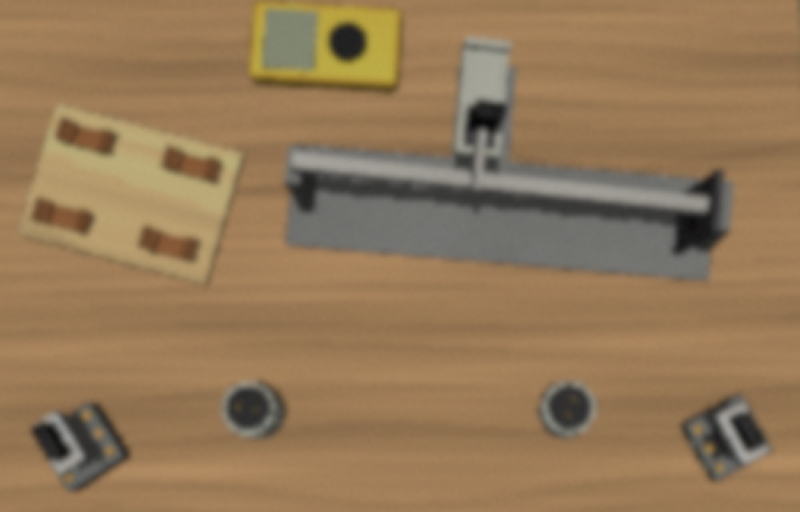

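View pics/scenec.png

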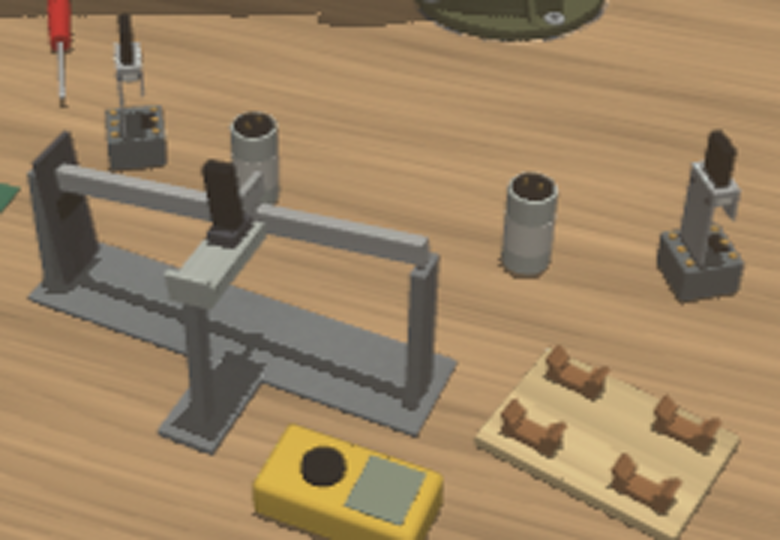

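Crops: the stop plate is at the right end of the bar (crop 715,205) and the free end at the left, so uphill is world +y. The cradle saddles are at crop (87,135), (192,164), (62,215) and (168,243). The left hanger's lip is towards +y.

Run:
```python
from h import *
np.set_printoptions(precision=4,suppress=True)
t=cam('top');s=cam('scene')
T=lambda x,y:(170+x/3.2-.35,140+y/3.2-.35)
S=lambda x,y:(225+x/3-.33,200+y/3-.33)
lo=plane(t,T(708,203),.125);up=plane(t,T(291,160),.125+.33*np.sin(np.radians(7)))
print(lo,up,np.linalg.norm(up-lo),np.degrees(np.arctan2(*(up-lo)[[1,0]])))
print('tri up',tri(t,T(291,160),s,S(425,243)),'lo',tri(t,T(708,203),s,S(62,172)))
print('proj',proj(s,lo),S(62,172),proj(s,up),S(425,243))
sd=[plane(t,T(*p),.02) for p in((87,135),(192,164),(62,215),(168,243))]
for p in sd:print(p)
c=np.mean(sd,0);y=(sd[0]+sd[2]-sd[1]-sd[3]);print('cradle',c,np.degrees(np.arctan2(y[1],y[0])),np.linalg.norm(y)/2,np.linalg.norm(sd[0]+sd[1]-sd[2]-sd[3])/2)
print('lock',tri(t,T(487,112),s,S(221,168)))
```

```text
[ 0.6021 -0.2435  0.125 ] [0.6334 0.0874 0.1652] 0.3348404302827537 84.60334399973192
tri up [0.6342 0.0862 0.1634] lo [ 0.6029 -0.244   0.1202]
proj [245.34   255.3982] (245.33666666666664, 257.00333333333333) [367.6394 279.9726] (366.33666666666664, 280.67)
[0.6871 0.2782 0.02  ]
[0.6604 0.1873 0.02  ]
[0.6172 0.2989 0.02  ]
[0.5916 0.2076 0.02  ]
cradle [0.639 0.243 0.02 ] 74.00302575965479 0.0948160465817306 0.07231611572279235
lock [ 0.6592 -0.0673  0.2139]
```

```bash
cat >> h.py <<'E'
def frame(o,yaw,pitch):
    "track frame: x uphill"
    a,p=np.radians([yaw,pitch]);x=np.array([np.cos(a)*np.cos(p),np.sin(a)*np.cos(p),np.sin(p)]);y=np.array([-np.sin(a),np.cos(a),0])
    T=np.eye(4);T[:3,:3]=np.c_[x,y,np.cross(x,y)];T[:3,3]=o;return T
TR=frame((.602,-.2435,.125),84.6,7)
def tp(*p,T=None):
    T=TR if T is None else T;return T[:3,:3]@np.array(p)+T[:3,3]
RT=np.c_[TR[:3,0],-TR[:3,1],-TR[:3,2]]
E
python3 - <<'E'
from h import *
g=tp(.19,-.04,.055);print(g,tp(.255,0,0))
print(go(g+[0,0,.17],RT))
E
```

```text
[ 0.65893899 -0.06619057  0.20274521] [0.62581875 0.00847601 0.15607668]
(array([ 0.608 , -0.387 , -0.1366]), array([  4.01,   6.14, -66.88]))
```

>>> step_arm:
  commands:
    - {"travel":[0.608,-0.387,-0.137],"turn":[4,6.1,-66.9]}
    - {"travel":[0.608,-0.387,-0.137],"turn":[4,6.1,-66.9]}
    - {"travel":[0.608,-0.387,-0.137],"turn":[4,6.1,-66.9]}
    - {"travel":[0.608,-0.387,-0.137],"turn":[4,6.1,-66.9]}
    - {"travel":[0.608,-0.387,-0.137],"turn":[4,6.1,-66.9]}

```text
time: 0.65
position: [0.3552, -0.4293, 0.2835]
tool_rot: [-2.663, -1.56, -0.091]
ft_force: [0.3, -1.3, -0.0]
grip_width: 1.003
grip_force: 0.0
```

Run:
```python
from h import *
g=tp(.19,-.04,.055)
print(go(g+[0,0,.17],RT),ctrl.get_state()['joint_positions'])
```

```text
(array([ 0.4709,  0.0861, -0.0541]), array([  1.46,   2.29, -23.83])) [ 1.13093164  0.15246994 -0.28756468  1.57009142 -0.02542719  1.46644751
  0.33761086]
```

>>> step_arm:
  commands:
    - {"travel":[0.471,0.086,-0.054],"turn":[1.5,2.3,-23.8]}
    - {"travel":[0.471,0.086,-0.054],"turn":[1.5,2.3,-23.8]}
    - {"travel":[0.471,0.086,-0.054],"turn":[1.5,2.3,-23.8]}
    - {"travel":[0.471,0.086,-0.054],"turn":[1.5,2.3,-23.8]}
    - {"travel":[0.471,0.086,-0.054],"turn":[1.5,2.3,-23.8]}

```text
time: 1.15
position: [0.5139, -0.2419, 0.3296]
tool_rot: [-2.267, -2.049, -0.137]
ft_force: [-0.2, -0.3, -0.4]
grip_width: 1.002
grip_force: 0.0
```

>>> step_arm:
  commands:
    - {"travel":[0.225,0.041,-0.026],"turn":[0,0,0]}
    - {"travel":[0.225,0.041,-0.026],"turn":[0,0,0]}
    - {"travel":[0.225,0.041,-0.026],"turn":[0,0,0]}
    - {"travel":[0.225,0.041,-0.026],"turn":[0,0,0]}
    - {"travel":[0.225,0.041,-0.026],"turn":[0,0,0]}

```text
time: 1.65
position: [0.5763, -0.0233, 0.3837]
tool_rot: [-2.261, -2.055, -0.14]
ft_force: [0.4, 0.7, -0.3]
grip_width: 0.997
grip_force: 0.0
```

Run:
```python
from h import *
g=tp(.19,-.04,.055)
s=ctrl.get_state();print(go(g+[0,0,.17],RT,s),s['joint_positions'],s['position'])
im=ctrl.get_image('wrist')[:,:,::-1];cv2.imwrite('pics/w1.png',im)
c=cam('wrist',s)
for p in[(0,0,0),(.325,0,0),(.19,-.04,.07),(.255,0,0)]:print(p,proj(c,tp(*p)))
np.save('w1.npy',np.r_[s['position'],s['tool_rot']])
```

```text
(array([-0.0359,  0.0863,  0.0066]), array([ 0.04, -0.08, -0.05])) [ 0.62077828  0.18113935 -0.64576315  1.37210414 -0.01405526  1.60988516
 -0.11216093] [ 0.57634833 -0.023338    0.3837183 ]
(0, 0, 0) [356.00176248 426.61049495]
(0.325, 0, 0) [364.9664499 134.2496291]
(0.19, -0.04, 0.07) [417.0715652  297.98400646]
(0.255, 0, 0) [362.68942961 208.50895282]
```

View pics/w1.png

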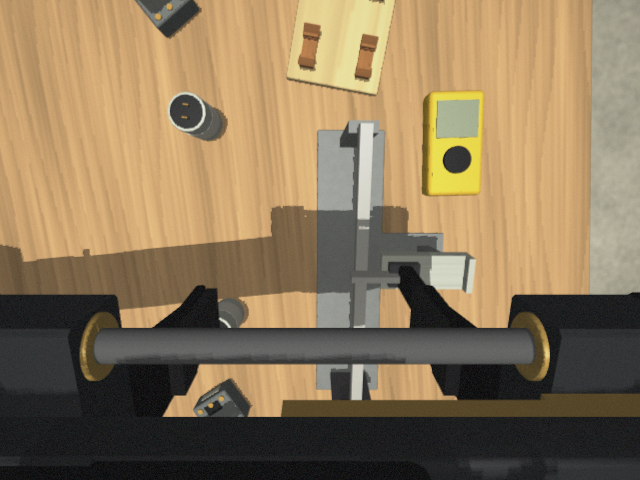

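Wrist view: the bar runs (366,124)–(357,395), the blade crosses at rows 273–283, and the lock grip is black at about (405,268), partly hidden by the right finger. Next I measure the bar edges accurately.

Run:
```python
from h import *
np.set_printoptions(precision=4,suppress=True)
w=np.load('w1.npy');c=cam('wrist',dict(position=w[:3],tool_rot=w[3:]))
g=cv2.imread('pics/w1.png',0).astype(int)
for r in(140,160,180,200,245,260,300,310):
    row=g[r,340:390];d=np.diff(cv2.GaussianBlur(row.astype(np.float32)[None],(3,1),0)[0]);a=340.5+d.argmax()+.0;b=340.5+d.argmin()
    # intersect ray with track top plane
    o,dd=ray(c,((a+b)/2,r));n=TR[:3,2];P=o+dd*(n@(TR[:3,3]-o))/(n@dd);print(r,a,b,TR[:3,:3].T@(P-TR[:3,3]))
print(proj(c,tp(.19,0,.023)),proj(c,tp(.19,-.02,.023)))
print(g[255:292,380]);print(g[268,375:440]);print(g[290,340:400])
```

```text
140 359.5 372.5 [ 0.3198 -0.0011 -0.    ]
160 358.5 352.5 [0.3015 0.0082 0.    ]
180 358.5 353.5 [0.2827 0.0073 0.    ]
200 357.5 351.5 [ 0.2634  0.0082 -0.    ]
245 356.5 368.5 [ 0.2179 -0.0009  0.    ]
260 381.5 367.5 [ 0.202  -0.0136  0.    ]
300 365.5 350.5 [0.1581 0.002  0.    ]
310 365.5 349.5 [0.1467 0.0022 0.    ]
[363.4871 278.9854] [384.122  278.9287]
[ 80  80  77  82  80  81  81  79  82  79  80  81  81  80  84  84  83  86
  85  88  85  85  96 110 113 111 117 109 102  92  91  96  98 108 133 139
 142]
[ 83  84  85  84  82  80  95 115 115 117 120 116 105  52  44  54  55  54
  54  60  56  55  54  49  28  23  22  14  20  21  28  21  10  25  25  22
  25  20  35  52  59  53  56  55  65  95 118 119 119 119 118 120 118 119
 122 134 160 209 209 209 208 210 207 209 209]
[ 83  82  89  88  85  84  87  84  87  87  86  88  83  71  87 106 113 113
 114 114 113 116 115 115 114 110 114 120 120 131 129 140 148 147 144 145
 144 145 144 136 139 164 160 151 157 167 167 165 166 168 163 163 165 162
 163 166 174 176 170 144]
```

Run:
```python
from h import *
print(go(tp(.19,-.045,.17),RT),go(tp(.19,-.045,.05),RT))
```

```text
(array([-0.0627,  0.0905,  0.0606]), array([ 0.1 , -0.26,  0.3 ])) (array([-0.0632,  0.0903,  0.1806]), array([ 0.1 , -0.26,  0.3 ]))
```

>>> step_arm:
  commands:
    - {"travel":[-0.063,0.09,0.06],"turn":[0,0,0]}
    - {"travel":[-0.063,0.09,0.06],"turn":[0,0,0]}
    - {"travel":[-0.063,0.09,0.06],"turn":[0,0,0]}

```text
time: 2.0
position: [0.6606, -0.0962, 0.3111]
tool_rot: [-2.269, -2.045, -0.132]
ft_force: [0.5, -0.4, -0.3]
grip_width: 1.001
grip_force: 0.0
```

Run:
```python
from h import *
print(go(tp(.19,-.045,.05),RT))
s=ctrl.get_state()
im=ctrl.get_image('wrist')[:,:,::-1];cv2.imwrite('pics/w2.png',im)
c=cam('wrist',s)
for j in(0,.012):print(proj(c,tp(.19,-.04-j,.07)))
```

```text
(array([0.0165, 0.0008, 0.1161]), array([-0.2 ,  0.1 , -0.56]))
[309.5900202  232.06427592]
[328.23191144 231.86787425]
```

>>> step_arm:
  commands:
    - {"travel":[0,0,0],"turn":[0,0,0]}
    - {"travel":[0,0,0],"turn":[0,0,0]}

```text
time: 2.25
position: [0.6597, -0.0916, 0.3158]
tool_rot: [-2.265, -2.05, -0.139]
ft_force: [0.6, 0.4, 0.6]
grip_width: 1.001
grip_force: 0.0
```

Run:
```python
from h import *
s=ctrl.get_state();print(go(tp(.19,-.045,.05),RT))
g=ctrl.get_image('wrist')
c=cam('wrist',s)
for j in(0,.012):print(proj(c,tp(.19,-.04-j,.07)))
m=(g.max(2)<60).astype(np.uint8);n,l,st,ce=cv2.connectedComponentsWithStats(m)
for i in range(1,n):
    if st[i,4]>150:print(st[i],ce[i])
```

```text
(array([0.0112, 0.0018, 0.1203]), array([-0.  , -0.04, -0.31]))
[311.36394111 238.42019024]
[329.60929586 238.2929188 ]
[  43   10   39   42 1205] [62.03485477 31.08962656]
[270  43  21  44 579] [278.85492228  65.43005181]
[396  80  18  25 190] [405.60526316  90.90526316]
[ 296  208   36   48 1028] [314.07392996 231.55350195]
[    0   285   640   195 76098] [307.42190334 402.81393729]
```

>>> step_arm:
  commands:
    - {"travel":[0.011,0.002,0.04],"turn":[0,0,-0.3]}
    - {"travel":[0.011,0.002,0.08],"turn":[0,0,-0.3]}
    - {"travel":[0.011,0.002,0.12],"turn":[0,0,-0.3]}
    - {"travel":[0.011,0.002,0.12],"turn":[0,0,-0.3]}

```text
time: 2.7
position: [0.6607, -0.0655, 0.1932]
tool_rot: [-2.255, -2.054, -0.129]
ft_force: [-0.7, -0.7, -0.8]
grip_width: 1.002
grip_force: 0.0
```

>>> step_arm:
  commands:
    - {"travel":[0,0,0],"turn":[0,0,0]}
    - {"travel":[0,0,0],"turn":[0,0,0]}
    - {"travel":[0,0,0],"turn":[0,0,0]}
    - {"travel":[0,0,0],"turn":[0,0,0]}
    - {"travel":[0,0,0],"turn":[0,0,0]}
  gripper: 0.05
  force: 20

```text
time: 3.2
position: [0.6649, -0.0675, 0.1986]
tool_rot: [-2.263, -2.056, -0.139]
ft_force: [-0.2, -0.1, -0.5]
grip_width: 0.633
grip_force: 0.0
```

Run:
```python
from h import *
s=ctrl.get_state();print(s['grip_width']*.087,s['grip_force'],s['ft_force'],TR[:3,:3].T@(s['position']-TR[:3,3]))
```

```text
0.055048101437195414 0.0 [-0.15123089 -0.06147002 -0.51477583] [ 0.18876675 -0.04604731  0.05094306]
```

Gripper is slow; keep waiting.

>>> step_arm:
  commands:
    - {"travel":[0,0,0],"turn":[0,0,0]}
    - {"travel":[0,0,0],"turn":[0,0,0]}
    - {"travel":[0,0,0],"turn":[0,0,0]}
    - {"travel":[0,0,0],"turn":[0,0,0]}
    - {"travel":[0,0,0],"turn":[0,0,0]}

```text
time: 3.7
position: [0.664, -0.0672, 0.1974]
tool_rot: [-2.261, -2.055, -0.137]
ft_force: [-2.5, -0.1, 1.8]
grip_width: 0.174
grip_force: 1.0
```

>>> step_arm:
  commands:
    - {"travel":[0,0,0],"turn":[0,0,0]}
    - {"travel":[0,0,0],"turn":[0,0,0]}
    - {"travel":[0,0,0],"turn":[0,0,0]}

```text
time: 4.0
position: [0.6641, -0.0672, 0.1974]
tool_rot: [-2.261, -2.055, -0.137]
ft_force: [-2.2, -1.2, 1.3]
grip_width: 0.159
grip_force: 20.0
```

>>> step_arm:
  commands:
    - {"travel":[0,0.015,0],"turn":[0,0,0]}
    - {"travel":[0,0.03,0],"turn":[0,0,0]}
    - {"travel":[0,0.038,0],"turn":[0,0,0]}
    - {"travel":[0,0.042,0],"turn":[0,0,0]}
    - {"travel":[0,0.042,0],"turn":[0,0,0]}

```text
time: 4.5
position: [0.7055, -0.0713, 0.1974]
tool_rot: [-2.26, -2.055, -0.135]
ft_force: [-3.8, 0.0, 1.8]
grip_width: 0.161
grip_force: 20.0
```

>>> step_arm:
  commands:
    - {"travel":[0,0.001,0],"turn":[0,0,0]}
    - {"travel":[0,0.001,0],"turn":[0,0,0]}
    - {"travel":[0,0.001,0],"turn":[0,0,0]}

```text
time: 4.8
position: [0.7055, -0.0713, 0.1974]
tool_rot: [-2.26, -2.055, -0.134]
ft_force: [-6.1, 0.2, 2.5]
grip_width: 0.159
grip_force: 20.0
```

Run:
```python
from h import *
s=ctrl.get_state();print(s['grip_width']*.087,s['grip_force'],s['ft_force'],TR[:3,:3].T@(s['position']-TR[:3,3]))
```

```text
0.013833273214078802 20.00062021164922 [-6.08143193  0.23409139  2.52561037] [ 0.18862638 -0.0868827   0.04976805]
```

>>> step_arm:
  commands:
    - {"travel":[0,0,0],"turn":[0,0,0]}
    - {"travel":[0,0,0],"turn":[0,0,0]}
    - {"travel":[0,0,0],"turn":[0,0,0]}
    - {"travel":[0,0,0],"turn":[0,0,0]}
  gripper: 0.5

```text
time: 5.2
position: [0.7076, -0.0713, 0.1976]
tool_rot: [-2.262, -2.056, -0.139]
ft_force: [0.2, -0.1, -0.6]
grip_width: 0.432
grip_force: 0.0
```

>>> step_arm:
  commands:
    - {"travel":[0,0,-0.05],"turn":[0,0,0]}
    - {"travel":[0,0,-0.1],"turn":[0,0,0]}
    - {"travel":[0,0,-0.15],"turn":[0,0,0]}
    - {"travel":[0,0,-0.15],"turn":[0,0,0]}
    - {"travel":[0,0,-0.15],"turn":[0,0,0]}
  gripper: 0.75

```text
time: 5.7
position: [0.7063, -0.0895, 0.3485]
tool_rot: [-2.264, -2.058, -0.142]
ft_force: [-1.5, 0.6, -0.9]
grip_width: 0.743
grip_force: 0.0
```

Run:
```python
from h import *
c=cam('top')
im=cv2.imread('pics/top0.png')
# hanger block vs yaw: minAreaRect of dark-grey mask
for n,(x,y) in dict(L=(195,279),R=(399,276)).items():
    r=im[y-20:y+20,x-20:x+20].astype(int);m=((r.max(2)-r.min(2))<25).astype(np.uint8)
    k=max(cv2.findContours(m,0,2)[0],key=cv2.contourArea);print(n,cv2.minAreaRect(k),cv2.boundingRect(k))
s=ctrl.get_state();print(s['position'],s['joint_positions'])
print(go([.45,.2,.35],down(-35)))
```

```text
L ((19.346153259277344, 18.769229888916016), (23.852108001708984, 21.910655975341797), 56.30992889404297) (6, 7, 29, 27)
R ((17.366241455078125, 20.254776000976562), (20.11178970336914, 20.670452117919922), 61.38954162597656) (5, 8, 26, 26)
[ 0.70632992 -0.08948788  0.34847209] [ 0.5054397   0.50190254 -0.59015395  1.05429825  0.15075918  1.63992846
 -0.10635326]
(array([ 0.2621, -0.2828,  0.0295]), array([-1.58, -6.89, 29.5 ]))
```

>>> step_arm:
  commands:
    - {"travel":[0,0,0],"turn":[0,0,0]}

```text
time: 5.8
position: [0.7052, -0.0894, 0.345]
tool_rot: [-2.26, -2.055, -0.136]
ft_force: [0.5, 0.9, -0.8]
grip_width: 0.746
grip_force: 0.0
```

Run:
```python
from h import *
print(go([.41,.27,.31],down(124)))
```

```text
(array([ 0.323 , -0.3279,  0.0755]), array([   7.83,   -3.85, -129.25]))
```

>>> step_arm:
  commands:
    - {"travel":[0.323,-0.328,0.075],"turn":[7.8,-3.9,-129.3]}
    - {"travel":[0.323,-0.328,0.075],"turn":[7.8,-3.9,-129.3]}
    - {"travel":[0.323,-0.328,0.075],"turn":[7.8,-3.9,-129.3]}
    - {"travel":[0.323,-0.328,0.075],"turn":[7.8,-3.9,-129.3]}
    - {"travel":[0.323,-0.328,0.075],"turn":[7.8,-3.9,-129.3]}

```text
time: 6.3
position: [0.545, 0.1043, 0.3253]
tool_rot: [-1.351, -2.763, -0.102]
ft_force: [-0.1, 1.0, 0.9]
grip_width: 0.748
grip_force: 0.0
```

Run:
```python
from h import *
print(go([.41,.27,.31],down(124)))
```

```text
(array([ 0.2116, -0.0056,  0.0335]), array([  5.16,  -2.62, -86.05]))
```

>>> step_arm:
  commands:
    - {"travel":[0.21,-0.006,0.033],"turn":[5.2,-2.6,-86]}
    - {"travel":[0.21,-0.006,0.033],"turn":[5.2,-2.6,-86]}
    - {"travel":[0.21,-0.006,0.033],"turn":[5.2,-2.6,-86]}
    - {"travel":[0.21,-0.006,0.033],"turn":[5.2,-2.6,-86]}
    - {"travel":[0.21,-0.006,0.033],"turn":[5.2,-2.6,-86]}

```text
time: 6.8
position: [0.4084, 0.273, 0.3108]
tool_rot: [-0.235, -3.098, -0.054]
ft_force: [0.0, -0.0, 0.1]
grip_width: 0.751
grip_force: 0.0
```

Run:
```python
from h import *
print(go([.41,.27,.31],down(124)))
```

```text
(array([-0.002 , -0.0027,  0.0007]), array([  2.53,  -1.32, -42.67]))
```

>>> step_arm:
  commands:
    - {"travel":[0,0,0],"turn":[2.5,-1.3,-42.7]}
    - {"travel":[0,0,0],"turn":[2.5,-1.3,-42.7]}
    - {"travel":[0,0,0],"turn":[2.5,-1.3,-42.7]}
    - {"travel":[0,0,0],"turn":[2.5,-1.3,-42.7]}
    - {"travel":[0,0,0],"turn":[2.5,-1.3,-42.7]}

```text
time: 7.3
position: [0.4132, 0.2676, 0.3106]
tool_rot: [0.906, -3.007, -0.001]
ft_force: [-0.7, 0.8, 0.2]
grip_width: 0.747
grip_force: 0.0
```

>>> step_arm:
  commands:
    - {"travel":[0,0,0],"turn":[0,0,0]}

```text
time: 7.4
position: [0.413, 0.2679, 0.3109]
tool_rot: [0.898, -3.01, -0.001]
ft_force: [-0.4, -0.2, 0.9]
grip_width: 0.753
grip_force: 0.0
```

Run:
```python
from h import *
s=ctrl.get_state();print(go([.41,.27,.31],down(124)),s['joint_positions'])
im=ctrl.get_image('wrist')[:,:,::-1];cv2.imwrite('pics/w3.png',im)
np.save('w3.npy',np.r_[s['position'],s['tool_rot']])
```

```text
(array([0.0014, 0.0034, 0.0009]), array([ 0.04, -0.01, -0.76])) [ 0.4168131  -0.02033578 -1.01609756  1.68268811 -0.01811302  1.46975248
  1.55350543]
```

View pics/w3.png

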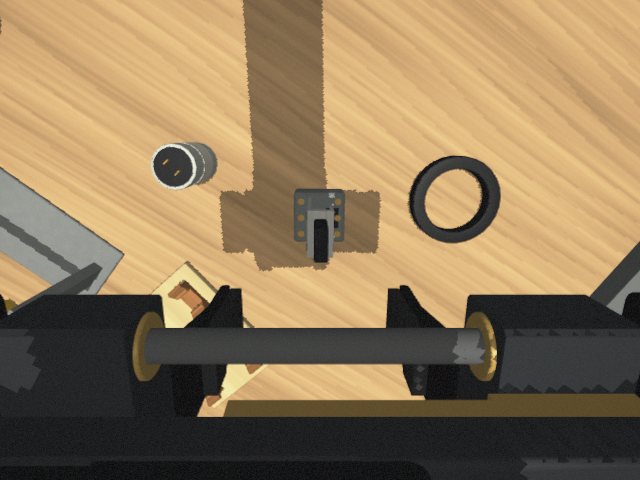

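Run:
```python
from h import *
im=cv2.imread('pics/w3.png');cv2.imwrite('pics/w3c.png',cv2.resize(im[180:280,270:370],None,fx=6,fy=6,interpolation=cv2.INTER_CUBIC))
w=np.load('w3.npy');c=cam('wrist',dict(position=w[:3],tool_rot=w[3:]))
for p,z in[((320,262),.153),((313.5,262),.153),((328,262),.153),((294,190),.036),((345,190),.036),((319.5,216),.036)]:print(p,plane(c,p,z))
```

```text
(320, 262) [0.42972142 0.28621233 0.153     ]
(313.5, 262) [0.43264689 0.28172234 0.153     ]
(328, 262) [0.42612057 0.29173889 0.153     ]
(294, 190) [0.40707559 0.23986088 0.036     ]
(345, 190) [0.37690188 0.28613416 0.036     ]
(319.5, 216) [0.41588737 0.27870981 0.036     ]
```

View pics/w3c.png

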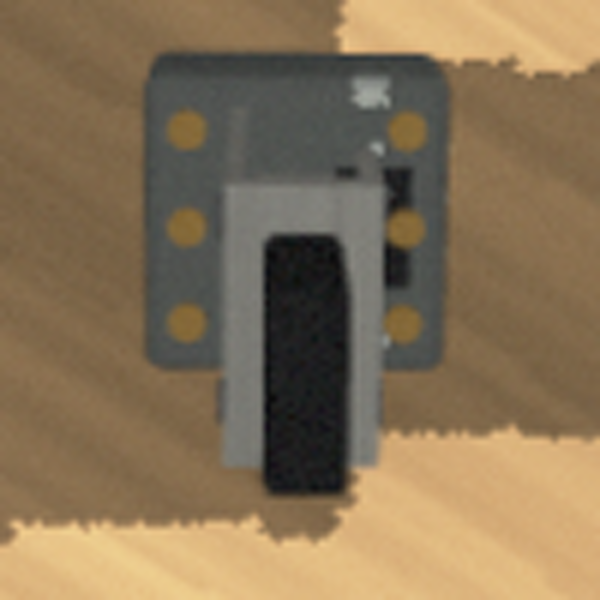

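Crop: the back leg is on the left and the hook opens right, so hanger +y = tool +y. The tab top face is centred near pixel (320.8,242).

Run:
```python
from h import *
w=np.load('w3.npy');c=cam('wrist',dict(position=w[:3],tool_rot=w[3:]))
p=plane(c,(320.8,242),.153);b=plane(c,(319.4,218),.036);print(p,b)
p=(p[:2]+b[:2])/2
print(go([*p,.170],down(124)),go([*p,.127],down(124)))
```

```text
[0.41511734 0.27737937 0.153     ] [0.41782212 0.27984996 0.036     ]
(array([-0.0085,  0.0072,  0.1411]), array([ 0.05,  0.01, -0.99])) (array([-0.0085,  0.0071,  0.1841]), array([ 0.05,  0.01, -0.99]))
```

>>> step_arm:
  commands:
    - {"travel":[-0.0085,0.007,0.05],"turn":[0,0,0]}
    - {"travel":[-0.0085,0.007,0.1],"turn":[0,0,0]}
    - {"travel":[-0.0085,0.007,0.14],"turn":[0,0,0]}
    - {"travel":[-0.0085,0.007,0.176],"turn":[0,0,0]}
    - {"travel":[-0.0085,0.007,0.176],"turn":[0,0,0]}
  gripper: 0.5

```text
time: 7.95
position: [0.4139, 0.2764, 0.1314]
tool_rot: [0.891, -3.004, -0.001]
ft_force: [-1.5, -0.3, -0.2]
grip_width: 0.504
grip_force: 0.0
```

>>> step_arm:
  commands:
    - {"travel":[0,0,0],"turn":[0,0,0]}
    - {"travel":[0,0,0],"turn":[0,0,0]}
    - {"travel":[0,0,0],"turn":[0,0,0]}
    - {"travel":[0,0,0],"turn":[0,0,0]}
    - {"travel":[0,0,0],"turn":[0,0,0]}
  gripper: 0.05
  force: 30

```text
time: 8.45
position: [0.4183, 0.279, 0.1373]
tool_rot: [-0.895, 3.007, 0.001]
ft_force: [1.5, -2.1, 1.0]
grip_width: 0.132
grip_force: 30.4
```

>>> step_arm:
  commands:
    - {"travel":[0,0,0],"turn":[0,0,0]}
    - {"travel":[0,0,0],"turn":[0,0,0]}
    - {"travel":[0,0,0],"turn":[0,0,0]}

```text
time: 8.75
position: [0.4182, 0.279, 0.1371]
tool_rot: [-0.895, 3.008, 0.001]
ft_force: [-0.2, -2.2, 5.5]
grip_width: 0.138
grip_force: 30.0
```

>>> step_arm:
  commands:
    - {"travel":[0,0,-0.02],"turn":[0,0,0]}
    - {"travel":[0,0,-0.06],"turn":[0,0,0]}
    - {"travel":[0,0,-0.11],"turn":[0,0,0]}
    - {"travel":[0,0,-0.16],"turn":[0,0,0]}
    - {"travel":[0,0,-0.16],"turn":[0,0,0]}

```text
time: 9.25
position: [0.4196, 0.281, 0.3021]
tool_rot: [-0.893, 2.999, 0.003]
ft_force: [1.1, 0.6, -2.6]
grip_width: 0.138
grip_force: 30.0
```

Run:
```python
from h import *
print(tp(.265,.07,.168),go(tp(.265,.07,.168),RT))
```

```text
[0.5551367  0.00456181 0.32404313] (array([ 0.0375, -0.3056, -0.0219]), array([ -7.11,   4.27, 128.44]))
```

>>> step_arm:
  commands:
    - {"travel":[0.038,-0.306,-0.022],"turn":[-7,4.3,128.5]}
    - {"travel":[0.038,-0.306,-0.022],"turn":[-7,4.3,128.5]}
    - {"travel":[0.038,-0.306,-0.022],"turn":[-7,4.3,128.5]}
    - {"travel":[0.038,-0.306,-0.022],"turn":[-7,4.3,128.5]}
    - {"travel":[0.038,-0.306,-0.022],"turn":[-7,4.3,128.5]}

```text
time: 9.75
position: [0.5267, 0.0527, 0.3122]
tool_rot: [-0.273, -3.093, -0.05]
ft_force: [0.6, 0.3, -1.5]
grip_width: 0.137
grip_force: 30.0
```

Run:
```python
from h import *
print(go(tp(.265,.07,.168),RT),ctrl.get_state()['joint_positions'])
```

```text
(array([-0.0359, -0.042 , -0.0144]), array([-5.5 ,  2.62, 85.13])) [ 0.6349591   0.11640899 -0.81877355  1.58257436  0.04416514  1.50536897
  1.20998103]
```

>>> step_arm:
  commands:
    - {"travel":[-0.036,-0.042,-0.014],"turn":[-5.5,2.6,85]}
    - {"travel":[-0.036,-0.042,-0.014],"turn":[-5.5,2.6,85]}
    - {"travel":[-0.036,-0.042,-0.014],"turn":[-5.5,2.6,85]}
    - {"travel":[-0.036,-0.042,-0.014],"turn":[-5.5,2.6,85]}
    - {"travel":[-0.036,-0.042,-0.014],"turn":[-5.5,2.6,85]}

```text
time: 10.25
position: [0.5551, 0.0066, 0.323]
tool_rot: [-1.372, -2.752, -0.103]
ft_force: [0.2, 0.4, -3.1]
grip_width: 0.134
grip_force: 30.0
```

Run:
```python
from h import *
print(go(tp(.265,.07,.168),RT))
```

```text
(array([-0.0016, -0.0011, -0.0012]), array([-2.77,  1.21, 42.26]))
```

>>> step_arm:
  commands:
    - {"travel":[-0.001,0,0],"turn":[-2.8,1.2,42.2]}
    - {"travel":[-0.001,0,0],"turn":[-2.8,1.2,42.2]}
    - {"travel":[-0.001,0,0],"turn":[-2.8,1.2,42.2]}
    - {"travel":[-0.001,0,0],"turn":[-2.8,1.2,42.2]}
    - {"travel":[-0.001,0,0],"turn":[-2.8,1.2,42.2]}

```text
time: 10.75
position: [0.5555, 0.0058, 0.3229]
tool_rot: [-2.26, -2.059, -0.138]
ft_force: [0.6, 0.1, -2.3]
grip_width: 0.13
grip_force: 30.0
```

>>> step_arm:
  commands:
    - {"travel":[0,0,0],"turn":[0,0,0]}
    - {"travel":[0,0,0],"turn":[0,0,0]}

```text
time: 10.95
position: [0.5557, 0.006, 0.3239]
tool_rot: [-2.251, -2.07, -0.14]
ft_force: [0.5, -0.5, -2.9]
grip_width: 0.137
grip_force: 30.0
```

Run:
```python
from h import *
print(go(tp(.265,.07,.068),RT))
```

```text
(array([-0.0014, -0.0006,  0.0997]), array([0.08, 0.05, 0.62]))
```

Lower beside the bar, then check from the cameras before sliding in.

>>> step_arm:
  commands:
    - {"travel":[-0.001,0,0.04],"turn":[0,0,0.6]}
    - {"travel":[-0.001,0,0.08],"turn":[0,0,0.6]}
    - {"travel":[-0.001,0,0.1],"turn":[0,0,0.6]}
    - {"travel":[-0.001,0,0.1],"turn":[0,0,0.6]}
    - {"travel":[-0.001,0,0.1],"turn":[0,0,0.6]}

```text
time: 11.45
position: [0.558, 0.0171, 0.2262]
tool_rot: [-2.264, -2.057, -0.142]
ft_force: [0.6, 0.4, -3.1]
grip_width: 0.135
grip_force: 30.0
```

Run:
```python
from h import *
s=ctrl.get_state();print(TR[:3,:3].T@(s['position']-TR[:3,3]),go(tp(.265,0,.068),RT),s['ft_force'])
b=ctrl.get_image('scene')[:,:,::-1]
cv2.imwrite('pics/s2.png',cv2.resize(b[190:350,240:440],None,fx=4,fy=3.75,interpolation=cv2.INTER_CUBIC))
```

```text
[0.26572994 0.06836072 0.06931809] (array([-0.0006,  0.0684,  0.0016]), array([ 0.21,  0.01, -0.07])) [ 0.60575234  0.35459174 -3.0516948 ]
```

View pics/s2.png

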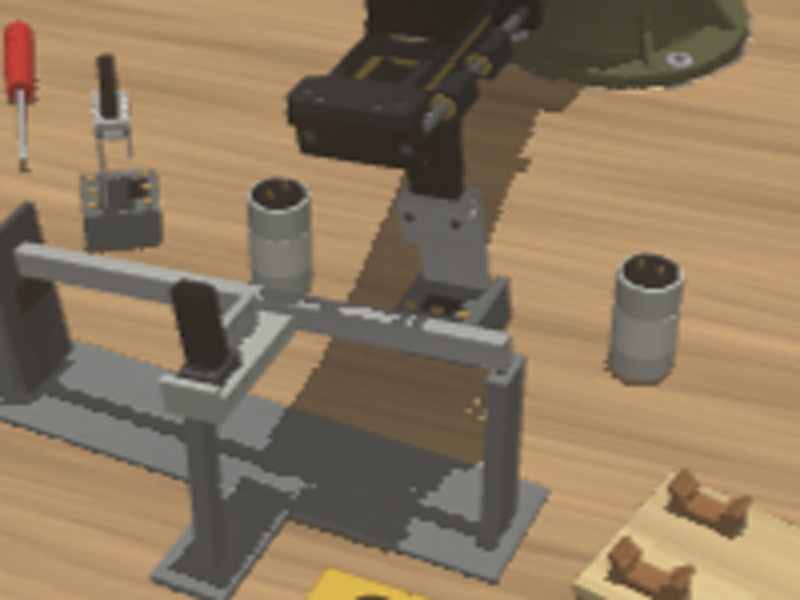

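The scene view shows the hanger just behind the bar, lip towards the bar, at the right height. Slide it in.

>>> step_arm:
  commands:
    - {"travel":[-0.001,0.02,0.001],"turn":[0,0,0]}
    - {"travel":[-0.001,0.04,0.001],"turn":[0,0,0]}
    - {"travel":[-0.001,0.06,0.001],"turn":[0,0,0]}
    - {"travel":[-0.001,0.069,0.001],"turn":[0,0,0]}
    - {"travel":[-0.001,0.069,0.001],"turn":[0,0,0]}

```text
time: 12.0
position: [0.6276, 0.0091, 0.226]
tool_rot: [-2.266, -2.056, -0.144]
ft_force: [-0.4, 0.0, -3.5]
grip_width: 0.135
grip_force: 30.0
```

Run:
```python
from h import *
s=ctrl.get_state();print(TR[:3,:3].T@(s['position']-TR[:3,3]),go(tp(.265,-.0005,.041),RT),s['ft_force'])
```

```text
[ 0.26429114 -0.00175886  0.06932979] (array([ 0.0007, -0.0014,  0.0283]), array([ 0.32, -0.01, -0.17])) [-0.36182386  0.02847951 -3.5222984 ]
```

>>> step_arm:
  commands:
    - {"travel":[0,0,0.012],"turn":[0.3,0,0]}
    - {"travel":[0,0,0.022],"turn":[0.3,0,0]}
    - {"travel":[0,0,0.027],"turn":[0.3,0,0]}
    - {"travel":[0,0,0.028],"turn":[0.3,0,0]}
    - {"travel":[0,0,0.028],"turn":[0.3,0,0]}

```text
time: 12.5
position: [0.6258, 0.0128, 0.1981]
tool_rot: [-2.262, -2.054, -0.134]
ft_force: [-4.3, -2.3, 4.6]
grip_width: 0.134
grip_force: 30.0
```

Run:
```python
from h import *
s=ctrl.get_state();print(TR[:3,:3].T@(s['position']-TR[:3,3]),s['ft_force'])
```

```text
[0.26437147 0.00039893 0.04116692] [-4.27425715 -2.3289785   4.63501245]
```

>>> step_arm:
  commands:
    - {"travel":[0,0,0],"turn":[0,0,0]}
    - {"travel":[0,0,0],"turn":[0,0,0]}
    - {"travel":[0,0,0],"turn":[0,0,0]}
    - {"travel":[0,0,0],"turn":[0,0,0]}
    - {"travel":[0,0,0],"turn":[0,0,0]}
  gripper: 0.5

```text
time: 13.0
position: [0.6268, 0.0128, 0.1971]
tool_rot: [-2.263, -2.053, -0.136]
ft_force: [-0.7, -0.6, 0.2]
grip_width: 0.464
grip_force: 0.0
```

>>> step_arm:
  commands:
    - {"travel":[0,0,0],"turn":[0,0,0]}
    - {"travel":[0,0,0],"turn":[0,0,0]}
    - {"travel":[0,0,0],"turn":[0,0,0]}
    - {"travel":[0,0,-0.04],"turn":[0,0,0]}
    - {"travel":[0,0,-0.09],"turn":[0,0,0]}

```text
time: 13.5
position: [0.6243, 0.0019, 0.285]
tool_rot: [-2.259, -2.051, -0.13]
ft_force: [1.1, 0.7, 1.1]
grip_width: 0.501
grip_force: 0.0
```

>>> step_arm:
  commands:
    - {"travel":[0,0,-0.05],"turn":[0,0,0]}
    - {"travel":[0,0,-0.08],"turn":[0,0,0]}
    - {"travel":[0,0,-0.08],"turn":[0,0,0]}
    - {"travel":[0,0,-0.08],"turn":[0,0,0]}

```text
time: 13.9
position: [0.6252, -0.0077, 0.3663]
tool_rot: [-2.263, -2.054, -0.137]
ft_force: [-0.5, -1.1, 0.0]
grip_width: 0.502
grip_force: 0.0
```

Run:
```python
from h import *
b=ctrl.get_image('scene')[:,:,::-1];t=ctrl.get_image('top')[:,:,::-1]
A=cv2.resize(b[210:350,225:385],None,fx=3,fy=3,interpolation=cv2.INTER_CUBIC)
B=cv2.resize(t[230:310,340:440],(525,420),interpolation=cv2.INTER_CUBIC)
cv2.imwrite('pics/s3.png',cv2.resize(np.hstack([A,B]),(800,334)))
# hanger R in old top image and now
d=cv2.absdiff(cv2.imread('pics/top0.png'),t).max(2)[255:300,375:425];print('R change',(d>40).sum())
print(go([.416,-.27,.31],down(124)),go([.416,-.27,.31],down(-56)),ctrl.get_state()['joint_positions'])
```

```text
R change 0
(array([-0.2858, -0.182 ,  0.0206]), array([   7.73,   -3.99, -129.36])) (array([-0.2858, -0.182 ,  0.0206]), array([-3.3 , -6.39, 50.39])) [ 0.52867186  0.29625229 -0.64016526  1.28862349  0.05512941  1.59466918
 -0.1837471 ]
```

View pics/s3.png

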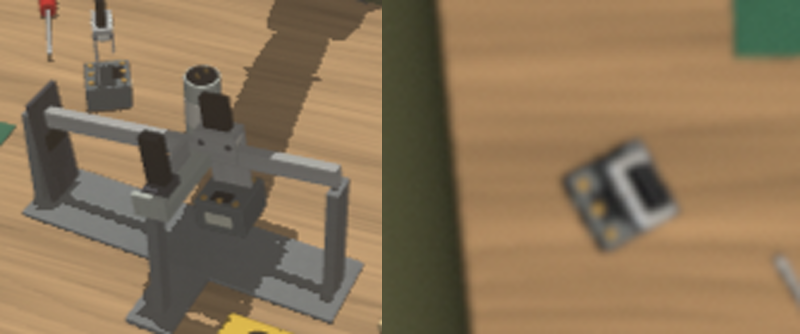

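The first hanger hangs cleanly on the bar near the lock, apparently mid-roll. Hanger R hasn't moved. I'll go to R and recheck the first one on the way.

>>> step_arm:
  commands:
    - {"travel":[-0.286,-0.182,0.02],"turn":[-3.3,-6.4,51]}
    - {"travel":[-0.286,-0.182,0.02],"turn":[-3.3,-6.4,51]}
    - {"travel":[-0.286,-0.182,0.02],"turn":[-3.3,-6.4,51]}
    - {"travel":[-0.286,-0.182,0.02],"turn":[-3.3,-6.4,51]}
    - {"travel":[-0.286,-0.182,0.02],"turn":[-3.3,-6.4,51]}

```text
time: 14.5
position: [0.4693, -0.2021, 0.3241]
tool_rot: [-2.924, -1.107, -0.022]
ft_force: [1.6, -1.0, 0.1]
grip_width: 0.496
grip_force: 0.0
```

Run:
```python
from h import *
print(go([.416,-.27,.31],down(-57)))
```

```text
(array([-0.0851,  0.0157,  0.0123]), array([-0.59, -1.03,  8.47]))
```

>>> step_arm:
  commands:
    - {"travel":[-0.085,0.016,0.012],"turn":[-0.6,-1,8.5]}
    - {"travel":[-0.085,0.016,0.012],"turn":[-0.6,-1,8.5]}
    - {"travel":[-0.085,0.016,0.012],"turn":[-0.6,-1,8.5]}
    - {"travel":[-0.085,0.016,0.012],"turn":[-0.6,-1,8.5]}

```text
time: 14.9
position: [0.418, -0.2694, 0.3106]
tool_rot: [-3.009, -0.897, -0.003]
ft_force: [-0.4, 0.1, 0.6]
grip_width: 0.501
grip_force: 0.0
```

Run:
```python
from h import *
s=ctrl.get_state();w=ctrl.get_image('wrist')[:,:,::-1];b=ctrl.get_image('scene')[:,:,::-1]
np.save('w4.npy',np.r_[s['position'],s['tool_rot']]);cv2.imwrite('pics/w4r.png',w)
print(s['position'],s['joint_positions'])
A=cv2.resize(b[210:350,225:385],(400,350),interpolation=cv2.INTER_CUBIC)
B=cv2.resize(w[150:290,240:400],(400,350),interpolation=cv2.INTER_CUBIC)
cv2.imwrite('pics/m4.png',np.hstack([A,B]))
```

```text
[ 0.41804278 -0.26942108  0.31062082] [ 0.88656283 -0.018694   -0.3583424   1.68977938 -0.0090114   1.46916485
 -0.46197591]
```

View pics/m4.png

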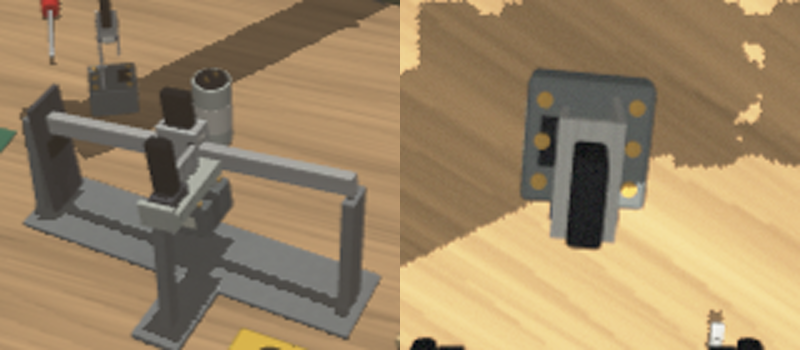

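Left: hanger 1 is at the lock, apparently still running, and I'll check it again. Right: hanger R opens to the left (tool −y) and is turned about +4.4° in the tool frame. Its tab top is at wrist pixel (315,230) and its block top centre at (315,208).

Run:
```python
from h import *
w=np.load('w4.npy');c=cam('wrist',dict(position=w[:3],tool_rot=w[3:]))
p=plane(c,(315.2,229.6),.153);b=plane(c,(314.8,208),.036);print(p,b)
p=(p[:2]+b[:2])/2
print(go([*p,.137],down(-61.4)))
b=ctrl.get_image('scene')[:,:,::-1];cv2.imwrite('pics/s5.png',b)
d=cv2.absdiff(cv2.imread('pics/s3.png')[:1],cv2.imread('pics/s3.png')[:1])
A=cv2.resize(b[210:350,225:385],(400,350),interpolation=cv2.INTER_CUBIC);o=cv2.imread('pics/m4.png')[:,:400]
m=(cv2.absdiff(A,o).max(2)>50);print('moved px',m.sum(),np.argwhere(m).mean(0) if m.any() else '')
```

```text
[ 0.41980694 -0.26704811  0.153     ] [ 0.41728186 -0.26821249  0.036     ]
(array([-0.0013, -0.001 ,  0.1745]), array([ 0.02, -0.17,  4.85]))
moved px 100 [154.64 201.76]
```

>>> step_arm:
  commands:
    - {"travel":[-0.001,-0.001,0.05],"turn":[0,0,4.5]}
    - {"travel":[-0.001,-0.001,0.1],"turn":[0,0,4.5]}
    - {"travel":[-0.001,-0.001,0.14],"turn":[0,0,4.5]}
    - {"travel":[-0.001,-0.001,0.174],"turn":[0,0,4.5]}
    - {"travel":[-0.001,-0.001,0.174],"turn":[0,0,4.5]}

```text
time: 15.55
position: [0.4159, -0.2658, 0.1336]
tool_rot: [-3.035, -0.785, 0.004]
ft_force: [-0.9, 0.3, 0.5]
grip_width: 0.502
grip_force: 0.0
```

>>> step_arm:
  commands:
    - {"travel":[0,0,0],"turn":[0,0,0]}
    - {"travel":[0,0,0],"turn":[0,0,0]}
    - {"travel":[0,0,0],"turn":[0,0,0]}
    - {"travel":[0,0,0],"turn":[0,0,0]}
    - {"travel":[0,0,0],"turn":[0,0,0]}
  gripper: 0.05
  force: 30

```text
time: 16.05
position: [0.4187, -0.2694, 0.1392]
tool_rot: [3.041, 0.781, 0.006]
ft_force: [-3.0, 4.0, 4.7]
grip_width: 0.136
grip_force: 30.4
```

>>> step_arm:
  commands:
    - {"travel":[0,0,0],"turn":[0,0,0]}
    - {"travel":[0,0,0],"turn":[0,0,0]}

```text
time: 16.25
position: [0.4186, -0.2694, 0.1392]
tool_rot: [3.041, 0.781, 0.006]
ft_force: [-1.9, 1.0, 5.9]
grip_width: 0.138
grip_force: 30.0
```

Run:
```python
from h import *
b=ctrl.get_image('scene')[:,:,::-1]
A=cv2.resize(b[210:350,225:385],(400,350),interpolation=cv2.INTER_CUBIC);o=cv2.imread('pics/s5.png');o=cv2.resize(o[210:350,225:385],(400,350),interpolation=cv2.INTER_CUBIC)
cv2.imwrite('pics/m5.png',A)
d=(cv2.absdiff(A,o).max(2)>50)[100:];print(d.sum())
# black tab blob along the bar
for n,x in(('old',cv2.imread('pics/s5.png')),('new',b)):
    m=(x.max(2)<55).astype(np.uint8)[225:300,235:380];q,l,st,ce=cv2.connectedComponentsWithStats(m)
    print(n,[(ce[i].round(0)+[235,225],st[i,4]) for i in range(1,q) if st[i,4]>40])
s=cam('scene')
for x in(.028,.084,.14,.19,.255):print(x,proj(s,tp(x,0,.04)))
```

```text
6181
old [(array([294., 253.]), np.int32(135)), (array([247., 268.]), np.int32(44)), (array([289., 276.]), np.int32(212))]
new [(array([272., 248.]), np.int32(164)), (array([247., 268.]), np.int32(43)), (array([289., 276.]), np.int32(214))]
0.028 [251.27395786 244.1849993 ]
0.084 [270.4253459  247.76066671]
0.14 [290.33926596 251.47870296]
0.19 [308.8016916  254.92573737]
0.255 [333.8258975  259.59789154]
```

>>> step_arm:
  commands:
    - {"travel":[0,0,-0.03],"turn":[0,0,0]}
    - {"travel":[0,0,-0.08],"turn":[0,0,0]}
    - {"travel":[0,0,-0.13],"turn":[0,0,0]}
    - {"travel":[0,0,-0.18],"turn":[0,0,0]}
    - {"travel":[0,0,-0.23],"turn":[0,0,0]}

```text
time: 16.8
position: [0.4168, -0.2687, 0.3691]
tool_rot: [-3.043, -0.782, -0.003]
ft_force: [0.5, -1.3, -4.9]
grip_width: 0.137
grip_force: 30.0
```

>>> step_arm:
  commands:
    - {"travel":[0,0,-0.04],"turn":[0,0,0]}
    - {"travel":[0,0,-0.04],"turn":[0,0,0]}

```text
time: 17.0
position: [0.4191, -0.2699, 0.4137]
tool_rot: [3.035, 0.78, 0.015]
ft_force: [1.8, -1.1, -3.4]
grip_width: 0.138
grip_force: 30.0
```

Run:
```python
from h import *
g=tp(.27,-.075,.07);print(g,go([g[0],g[1],.41],RT),ctrl.get_state()['joint_positions'])
```

```text
[0.70108417 0.00774701 0.22738295] (array([ 0.3809, -0.1073,  0.0053]), array([  4.15,   6.36, -55.66])) [ 0.88752924 -0.02630236 -0.35669468  1.49566683 -0.00994846  1.65796417
 -0.5377708 ]
```

>>> step_arm:
  commands:
    - {"travel":[0.381,-0.107,0],"turn":[4.2,6.4,-55.7]}
    - {"travel":[0.381,-0.107,0],"turn":[4.2,6.4,-55.7]}
    - {"travel":[0.381,-0.107,0],"turn":[4.2,6.4,-55.7]}
    - {"travel":[0.381,-0.107,0],"turn":[4.2,6.4,-55.7]}
    - {"travel":[0.381,-0.107,0],"turn":[4.2,6.4,-55.7]}

```text
time: 17.5
position: [0.5962, -0.0927, 0.4064]
tool_rot: [-2.484, -1.796, -0.104]
ft_force: [0.2, -0.6, -4.3]
grip_width: 0.134
grip_force: 30.0
```

Run:
```python
from h import *
g=tp(.27,-.075,.07);print(go([g[0],g[1],.41],RT))
```

```text
(array([0.128 , 0.0682, 0.0077]), array([  0.26,   1.22, -12.86]))
```

>>> step_arm:
  commands:
    - {"travel":[0.128,0.068,0.005],"turn":[0.3,1.2,-12.9]}
    - {"travel":[0.128,0.068,0.005],"turn":[0.3,1.2,-12.9]}
    - {"travel":[0.128,0.068,0.005],"turn":[0.3,1.2,-12.9]}
    - {"travel":[0.128,0.068,0.005],"turn":[0.3,1.2,-12.9]}
    - {"travel":[0.128,0.068,0.005],"turn":[0.3,1.2,-12.9]}

```text
time: 18.0
position: [0.7009, 0.0076, 0.4111]
tool_rot: [-2.26, -2.054, -0.133]
ft_force: [-0.6, -0.7, -4.0]
grip_width: 0.138
grip_force: 30.0
```

>>> step_arm:
  commands:
    - {"travel":[0,0,0],"turn":[0,0,0]}

```text
time: 18.1
position: [0.7005, 0.0045, 0.4136]
tool_rot: [-2.268, -2.052, -0.135]
ft_force: [-0.2, -1.8, -2.9]
grip_width: 0.138
grip_force: 30.0
```

Run:
```python
from h import *
print(go(tp(.27,-.075,.07),RT))
```

```text
(array([-0.0189,  0.0004,  0.1852]), array([ 0.02,  0.15, -0.32]))
```

>>> step_arm:
  commands:
    - {"travel":[-0.019,0,0.05],"turn":[0,0,-0.3]}
    - {"travel":[-0.019,0,0.1],"turn":[0,0,-0.3]}
    - {"travel":[-0.019,0,0.15],"turn":[0,0,-0.3]}
    - {"travel":[-0.019,0,0.185],"turn":[0,0,-0.3]}
    - {"travel":[-0.019,0,0.185],"turn":[0,0,-0.3]}

```text
time: 18.6
position: [0.6969, 0.0068, 0.2223]
tool_rot: [-2.259, -2.053, -0.124]
ft_force: [-1.5, -1.1, -4.3]
grip_width: 0.13
grip_force: 30.0
```

>>> step_arm:
  commands:
    - {"travel":[0,0,0],"turn":[0,0,0]}

```text
time: 18.7
position: [0.7014, 0.0073, 0.2303]
tool_rot: [-2.265, -2.058, -0.14]
ft_force: [0.4, 0.4, -2.7]
grip_width: 0.137
grip_force: 30.0
```

Run:
```python
from h import *
s=ctrl.get_state();print(go(tp(.27,0,.07),RT),s['ft_force'])
b=ctrl.get_image('scene')[:,:,::-1]
cv2.imwrite('pics/s6.png',cv2.resize(b[200:350,235:395],(640,600),interpolation=cv2.INTER_CUBIC))
```

```text
(array([-0.    , -0.0754,  0.0027]), array([ 0.2 ,  0.12, -0.07])) [ 0.42011577  0.44685498 -2.68771011]
```

View pics/s6.png

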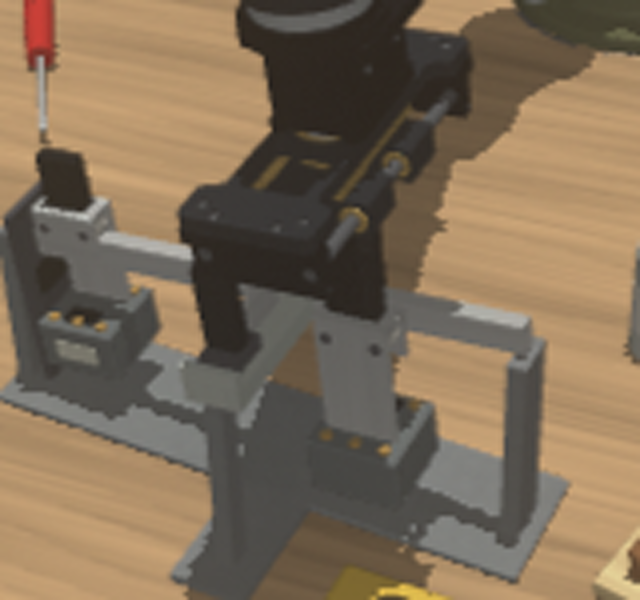

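Hanger 1 sits against the stop. Hanger R is in front of the bar with its back leg towards the camera and its opening to the bar.

>>> step_arm:
  commands:
    - {"travel":[0,-0.02,0.003],"turn":[0,0,0]}
    - {"travel":[0,-0.04,0.003],"turn":[0,0,0]}
    - {"travel":[0,-0.06,0.003],"turn":[0,0,0]}
    - {"travel":[0,-0.075,0.003],"turn":[0,0,0]}
    - {"travel":[0,-0.075,0.003],"turn":[0,0,0]}

```text
time: 19.25
position: [0.6274, 0.0167, 0.2305]
tool_rot: [-2.265, -2.063, -0.145]
ft_force: [0.4, -0.6, -3.4]
grip_width: 0.138
grip_force: 30.0
```

>>> step_arm:
  commands:
    - {"travel":[0,0,0.012],"turn":[0,0,0]}
    - {"travel":[0,0,0.022],"turn":[0,0,0]}
    - {"travel":[0,0,0.027],"turn":[0,0,0]}
    - {"travel":[0,0,0.027],"turn":[0,0,0]}

```text
time: 19.65
position: [0.6284, 0.0194, 0.2012]
tool_rot: [-2.263, -2.06, -0.141]
ft_force: [-3.6, -2.5, 9.2]
grip_width: 0.131
grip_force: 30.0
```

Run:
```python
from h import *
s=ctrl.get_state();print(TR[:3,:3].T@(s['position']-TR[:3,3]),s['ft_force'])
```

```text
[ 0.27158157 -0.00149576  0.04345742] [-3.62232646 -2.49955705  9.19829871]
```

>>> step_arm:
  commands:
    - {"travel":[0,0,0],"turn":[0,0,0]}
    - {"travel":[0,0,0],"turn":[0,0,0]}
    - {"travel":[0,0,0],"turn":[0,0,0]}
    - {"travel":[0,0,0],"turn":[0,0,0]}
    - {"travel":[0,0,0],"turn":[0,0,0]}
  gripper: 0.5

```text
time: 20.15
position: [0.6274, 0.02, 0.199]
tool_rot: [-2.261, -2.06, -0.14]
ft_force: [-0.9, -1.2, -0.2]
grip_width: 0.468
grip_force: 0.0
```

>>> step_arm:
  commands:
    - {"travel":[0,0,0],"turn":[0,0,0]}
    - {"travel":[0,0,-0.03],"turn":[0,0,0]}
    - {"travel":[0,0,-0.08],"turn":[0,0,0]}
    - {"travel":[0,0,-0.11],"turn":[0,0,0]}
    - {"travel":[0,0,-0.11],"turn":[0,0,0]}

```text
time: 20.65
position: [0.6281, 0.0064, 0.3141]
tool_rot: [-2.267, -2.063, -0.15]
ft_force: [-0.2, -0.4, 0.8]
grip_width: 0.498
grip_force: 0.0
```

```bash
cat > kin.py <<'E'
from h import *
from scipy.optimize import least_squares
D=[([1.2770644,.32177125,-.07007436,1.45165218,.02260339,1.37080992,-.05689297],[.19673392,-.61896558,.23550648],[-3.10265536,-.481399684,.0006]),
([1.13093164,.15246994,-.28756468,1.57009142,-.02542719,1.46644751,.33761],[.3552,-.4293,.2835],[-2.663,-1.56,-.091]),
([.88656283,-.018694,-.3583424,1.68977938,-.0090114,1.46916485,-.46197591],[.41804278,-.26942108,.31062082],[-3.009,-.897,-.003]),
([.4168131,-.02033578,-1.01609756,1.68268811,-.01811302,1.46975248,1.55350543],[.413,.2679,.3109],[.898,-3.01,-.001]),
([.62077828,.18113935,-.64576315,1.37210414,-.01405526,1.60988516,-.11216093],[.57634833,-.023338,.3837183],[-2.261,-2.055,-.14]),
([.5054397,.50190254,-.59015395,1.05429825,.15075918,1.63992846,-.10635326],[.70632992,-.08948788,.34847209],[-2.264,-2.058,-.142]),
([.88752924,-.02630236,-.35669468,1.49566683,-.00994846,1.65796417,-.5377708],[.4191,-.2699,.4137],[3.035,.78,.015])]
E_=Ro.from_euler
def fk(q,p):
    h,L2,L3,Lt,b,c=p
    R=E_('z',b-q[0])*E_('y',q[1])*E_('z',-q[2]);x=np.array([0,0,h])+R.apply([0,0,L2])
    R=R*E_('y',q[3])*E_('z',-q[4]);x=x+R.apply([0,0,L3])
    R=R*E_('y',q[5])*E_('z',c-q[6]);return x+R.apply([0,0,Lt]),R
def res(p):
    o=[]
    for q,x,r in D:
        X,R=fk(q,p);o+=[X-x,.3*(R.inv()*Ro.from_rotvec(r)).as_rotvec()]
    return np.concatenate(o)
P=min((least_squares(res,[.2,.47,.51,.3,.04,c]) for c in(0,1.57,-1.57,3.14)),key=lambda f:f.cost)
lo=np.array([-2.86,-.3,-1.38,.06,-1.56,.09,-2.69]);hi=np.array([2.86,2.09,1.24,2.45,4.7,2.05,2.69])
def ik(x,R,q0):
    f=lambda q:np.r_[(lambda X,Q:np.r_[X-x,.3*(Q.inv()*Ro.from_matrix(R)).as_rotvec()])(*fk(q,P.x)),.003*(q-q0)]
    s=least_squares(f,np.clip(q0,lo+.02,hi-.02),bounds=(lo+.01,hi-.01));return s.x,np.abs(s.fun[:6]).max()
def tilt(A,th,sg):
    "tool tilted th deg from down, pointing out to azimuth A; tool y at azimuth A+sg*90"
    a,t=np.radians([A,th]);z=np.array([np.cos(a)*np.sin(t),np.sin(a)*np.sin(t),-np.cos(t)]);b=a+sg*np.pi/2;y=np.array([np.cos(b),np.sin(b),0]);return np.c_[np.cross(y,z),y,z]
E
python3 - <<'E'
from kin import *
np.set_printoptions(precision=3,suppress=True)
print(P.x,P.cost,res(P.x).reshape(-1,6).round(3))
q0=np.array([.6,.2,-.6,1.6,0,1.3,0])
print('place')
for nm,c in(('T+',(.652,.289,.048)),('T-',(.626,.197,.048))):
  for A in(-16,164):
   for th in(40,45,50):
    for sg in(1,-1):
      r=min((ik(np.array(c),tilt(A,th,sg),np.r_[q0[:4],j5,1.,j7]) for j5 in(0,2,-1) for j7 in(-1.5,1.5)),key=lambda r:r[1]);print(nm,A,th,sg,r[0],round(r[1],4))
print('grasp')
for nm,c in(('L',(.445,.129,.045)),('R',(.442,-.13,.045))):
  a0=np.degrees(np.arctan2(c[1],c[0]))
  for A in(0,45,90,-45,-90):
    for sg in(1,-1):
      r=min((ik(np.array(c),tilt(a0+A,45,sg),np.r_[q0[:4],j5,1.,j7]) for j5 in(0,2,-1) for j7 in(-1.5,1.5)),key=lambda r:r[1]);print(nm,A,sg,r[0],round(r[1],4))
E
```

```text
[ 0.275  0.476  0.506  0.389 -0.044 -4.756] 8.41174560764368e-05 [[-0.004  0.003  0.    -0.    -0.    -0.   ]
 [ 0.001  0.004  0.001  0.001 -0.    -0.   ]
 [ 0.     0.004 -0.     0.     0.     0.   ]
 [ 0.007  0.001 -0.    -0.     0.     0.   ]
 [ 0.003  0.001  0.     0.002  0.     0.   ]
 [ 0.001 -0.005  0.001  0.002 -0.     0.   ]
 [ 0.001  0.004 -0.002  0.     0.    -0.   ]]
place
T+ -16 40 1 [-0.177  0.516 -0.694  1.954  1.373  0.899 -0.454] 0.0
T+ -16 40 -1 [ 0.038  0.649 -0.983  1.954  1.512  1.064  2.662] 0.0001
T+ -16 45 1 [-0.039  0.639 -0.917  1.993  1.607  1.088 -0.601] 0.0
T+ -16 45 -1 [-0.231  0.531 -0.669  1.992  1.503  0.946  2.543] 0.0
T+ -16 50 1 [-0.113  0.65  -0.861  2.024  1.703  1.138 -0.717] 0.0
T+ -16 50 -1 [-0.116  0.648 -0.857  2.024  1.701  1.136  2.424] 0.0
T+ 164 40 1 [-0.131  1.162 -0.447  0.705 -0.007  1.891 -2.292] 0.0001
T+ 164 40 -1 [-0.125  1.165 -0.466  0.705  0.008  1.891  0.843] 0.0001
T+ 164 45 1 [-0.235  1.226 -0.129  0.574 -0.292  2.018 -2.206] 0.0001
T+ 164 45 -1 [-0.23   1.227 -0.146  0.574 -0.279  2.017  0.93 ] 0.0001
T+ 164 50 1 [-0.112  1.
[... 1541 characters left out ...]
 [-0.069  0.692 -0.971  1.977  1.062  1.614  1.869] 0.0
R 0 1 [-0.981 -0.29   1.129  2.44   0.83   0.387  0.778] 0.0739
R 0 -1 [ 1.466 -0.29  -1.131  2.44  -0.83   0.387 -0.867] 0.0739
R 45 1 [ 1.01   0.132 -0.14   2.44  -1.152  0.848 -2.413] 0.0028
R 45 -1 [ 1.118  0.134 -0.252  2.44  -1.14   0.836  0.719] 0.0028
R 90 1 [ 0.852  0.45  -0.083  1.982 -0.661  1.248 -2.266] 0.0
R 90 -1 [ 0.868  0.451 -0.102  1.982 -0.654  1.244  0.87 ] 0.0
R -45 1 [ 0.348  0.178 -0.762  2.44   1.248  0.968 -0.874] 0.0028
R -45 -1 [ 0.492  0.21  -0.915  2.44   1.275  1.007  2.252] 0.0028
R -90 1 [ 0.398  0.611 -0.833  1.982  0.992  1.533 -1.227] 0.0
R -90 -1 [ 0.174  0.512 -0.552  1.982  0.878  1.416  2.001] 0.0
```

Run:
```python
from kin import *
np.set_printoptions(precision=4,suppress=True)
w=np.load('w3.npy');c=cam('wrist',dict(position=w[:3],tool_rot=w[3:]))
g=cv2.imread('pics/w3.png');m=(g.max(2)<70).astype(np.uint8)[140:195,150:197];q,l,st,ce=cv2.connectedComponentsWithStats(m);i=1+st[1:,4].argmax()
print('L wrist',st[i],plane(c,ce[i]+[150,140],.084))
b=ctrl.get_image('scene')[:,:,::-1];t=ctrl.get_image('top')[:,:,::-1]
cv2.imwrite('pics/t7.png',t);cv2.imwrite('pics/s7.png',b)
T=cam('top');S=cam('scene')
for n,cc in(('L',(.445,.129,.084)),('R',(.442,-.13,.084))):
    for nm,C,im in(('top',T,t),('scene',S,b)):
        u,v=proj(C,cc).astype(int);m=(im[v-12:v+13,u-12:u+13].max(2)<75).astype(np.uint8);q,l,st,ce=cv2.connectedComponentsWithStats(m)
        if q>1:
            i=1+st[1:,4].argmax();p=ce[i]+[u-12,v-12];print(n,nm,p,st[i,4],plane(C,p,.084))
m=(b.max(2)<55).astype(np.uint8)[225:300,235:380];q,l,st,ce=cv2.connectedComponentsWithStats(m)
print([(ce[i].round(0)+[235,225],st[i,4]) for i in range(1,q) if st[i,4]>40])
print(ctrl.get_state()['joint_positions'])
```

```text
L wrist [   4    8   38   38 1090] [0.4458 0.1278 0.084 ]
L top [247.2857 266.8857] 105 [0.4455 0.1304 0.084 ]
L scene [402.1842 262.5395] 76 [0.4485 0.1293 0.084 ]
R top [343.2636 266.1875] 368 [ 0.4439 -0.1199  0.084 ]
R scene [309.     241.6029] 68 [ 0.4447 -0.1335  0.084 ]
[(array([328., 227.]), np.int32(44)), (array([251., 246.]), np.int32(95)), (array([321., 258.]), np.int32(169)), (array([290., 277.]), np.int32(212))]
[ 0.543   0.3017 -0.6706  1.3972  0.0682  1.4774 -0.2016]
```

Run:
```python
from kin import *
G=np.array([.4455,.1295,.046]);R=tilt(106,45,-1)
p=G-.22*R[:,2];print(p,go(p+[0,0,.04],R))
q=ctrl.get_state()['joint_positions']
for d in(.22,.1,0):q,e=ik(G-d*R[:,2],R,q);print(q.round(2),e)
```

```text
[ 0.48837911 -0.02003723  0.20156349] (array([-0.0472, -0.1349,  0.0617]), array([  9.75,  37.66, -19.46]))
[ 1.02  0.51 -0.78  1.66 -0.3   1.56  0.58] 3.254519583978922e-05
[ 0.96  0.53 -0.79  1.86 -0.32  1.32  0.59] 9.071141448442716e-06
[ 0.87  0.59 -0.79  1.98 -0.33  1.1   0.58] 5.566438405230432e-06
```

>>> step_arm:
  commands:
    - {"travel":[-0.047,-0.135,0.062],"turn":[9.7,37.7,-19.5]}
    - {"travel":[-0.047,-0.135,0.062],"turn":[9.7,37.7,-19.5]}
    - {"travel":[-0.047,-0.135,0.062],"turn":[9.7,37.7,-19.5]}
    - {"travel":[-0.047,-0.135,0.062],"turn":[9.7,37.7,-19.5]}
    - {"travel":[-0.047,-0.135,0.062],"turn":[9.7,37.7,-19.5]}
  gripper: 0.9

```text
time: 21.25
position: [0.4849, -0.0209, 0.239]
tool_rot: [-1.479, -1.948, -0.605]
ft_force: [0.0, 0.6, 0.4]
grip_width: 0.851
grip_force: 0.0
```

>>> step_arm:
  commands:
    - {"travel":[0,0,0],"turn":[0,0,0]}
    - {"travel":[0,0,0],"turn":[0,0,0]}

```text
time: 21.45
position: [0.4876, -0.0193, 0.2397]
tool_rot: [-1.482, -1.952, -0.604]
ft_force: [-0.2, 0.4, 1.0]
grip_width: 0.896
grip_force: 0.0
```

Run:
```python
from kin import *
G=np.array([.4455,.1295,.046]);R=tilt(106,45,-1)
s=ctrl.get_state();print(go(G-.12*R[:,2],R),go(G,R),s['joint_positions'].round(3))
w=ctrl.get_image('wrist');c=cam('wrist',s);p=proj(c,[.4455,.1295,.084]);print(p)
cv2.imwrite('pics/w8.png',w[:,:,::-1])
m=(w.max(2)<70).astype(np.uint8);q,l,st,ce=cv2.connectedComponentsWithStats(m)
for i in range(1,q):
    if st[i,4]>150 and np.hypot(*(ce[i]-p))<80:print(st[i],ce[i],plane(c,ce[i],.084))
```

```text
(array([-0.0268,  0.0006,  0.1265]), array([ 0.06,  0.34, -0.39])) (array([-0.0261,  0.0005,  0.2465]), array([ 0.06,  0.34, -0.39])) [ 0.946  0.39  -0.685  1.649 -0.413  1.613  0.592]
[315.11776555 218.50501676]
[297 202  38  32 877] [315.34207526 217.32839225] [0.44534753 0.1308551  0.084     ]
```

>>> step_arm:
  commands:
    - {"travel":[-0.026,0,0.05],"turn":[0,0,0]}
    - {"travel":[-0.026,0,0.1],"turn":[0,0,0]}
    - {"travel":[-0.026,0,0.15],"turn":[0,0,0]}
    - {"travel":[-0.026,0,0.2],"turn":[0,0,0]}
    - {"travel":[-0.026,0,0.225],"turn":[0,0,0]}

```text
time: 22.0
position: [0.4476, 0.118, 0.0621]
tool_rot: [-1.477, -1.962, -0.601]
ft_force: [1.0, 0.2, 0.9]
grip_width: 0.902
grip_force: 0.0
```

>>> step_arm:
  commands:
    - {"travel":[0,0,0.022],"turn":[0,0,0]}
    - {"travel":[0,0,0.022],"turn":[0,0,0]}
    - {"travel":[0,0,0.022],"turn":[0,0,0]}

```text
time: 22.3
position: [0.4463, 0.1295, 0.048]
tool_rot: [-1.48, -1.96, -0.605]
ft_force: [0.7, -1.0, 0.8]
grip_width: 0.902
grip_force: 0.0
```

Run:
```python
from kin import *
G=np.array([.4454,.1302,.046]);R=tilt(106,45,-1)
s=ctrl.get_state();print(s['position'],go(G,R),s['joint_positions'].round(3),s['ft_force'])
```

```text
[0.4462993  0.12946502 0.04803252] (array([-0.0007, -0.0007,  0.0021]), array([ 0.12,  0.62, -0.08])) [ 0.79   0.511 -0.727  1.987 -0.434  1.101  0.623] [ 0.70668643 -1.01057598  0.76341515]
```

Good. Close on the can.

>>> step_arm:
  commands:
    - {"travel":[0,-0.001,0.001],"turn":[0,0,0]}
    - {"travel":[0,-0.001,0.001],"turn":[0,0,0]}
    - {"travel":[0,-0.001,0.001],"turn":[0,0,0]}
    - {"travel":[0,-0.001,0.001],"turn":[0,0,0]}
    - {"travel":[0,-0.001,0.001],"turn":[0,0,0]}
  gripper: 0.4
  force: 25

```text
time: 22.8
position: [0.4448, 0.1293, 0.0461]
tool_rot: [-1.482, -1.955, -0.606]
ft_force: [2.5, 0.2, 1.0]
grip_width: 0.532
grip_force: 1.1
```

>>> step_arm:
  commands:
    - {"travel":[0,0,0],"turn":[0,0,0]}
    - {"travel":[0,0,0],"turn":[0,0,0]}
    - {"travel":[0,0,0],"turn":[0,0,0]}

```text
time: 23.1
position: [0.4452, 0.1295, 0.0462]
tool_rot: [-1.482, -1.955, -0.606]
ft_force: [2.2, -0.6, 1.5]
grip_width: 0.497
grip_force: 25.0
```

Run:
```python
from kin import *
s=ctrl.get_state();print(s['position'],s['ft_force'],s['grip_width']*87,s['grip_force'])
R=Ro.from_rotvec(s['tool_rot']).as_matrix();print('can axis in tool',R.T@[0,0,1])
q=s['joint_positions'];Rp=tilt(-16,45,1)
for x,RR in(([.53,.2,.30],down(45)),([.57,.31,.30],tilt(-16,30,1)),([.652,.289,.15],Rp),([.652,.289,.048],Rp)):
    q,e=ik(np.array(x),RR,q);print(q.round(2),round(e,4))
# up in tool frame
print('up',(R.T@[0,0,.15]).round(4))
```

```text
[0.44515048 0.12949585 0.04617953] [ 2.20774404 -0.62468979  1.54912879] 43.254795882291376 24.9894276028499
can axis in tool [ 7.01713077e-01 -6.98730367e-04 -7.12459311e-01]
[ 0.35  0.2  -0.88  1.55  0.15  1.47  0.25] 0.0001
[ 0.12  0.13 -1.    1.72  0.63  1.17  0.23] 0.0
[-0.09  0.38 -0.83  1.95  1.31  0.99 -0.36] 0.0001
[-0.18  0.56 -0.74  1.99  1.53  0.98 -0.6 ] 0.0
up [ 1.053e-01 -1.000e-04 -1.069e-01]
```

>>> step_arm:
  commands:
    - {"travel":[0.02,0,-0.02],"turn":[0,0,0]}
    - {"travel":[0.055,0,-0.055],"turn":[0,0,0]}
    - {"travel":[0.09,0,-0.09],"turn":[0,0,0]}
    - {"travel":[0.125,0,-0.125],"turn":[0,0,0]}
    - {"travel":[0.16,0,-0.16],"turn":[0,0,0]}

```text
time: 23.6
position: [0.443, 0.1312, 0.2731]
tool_rot: [-1.481, -1.955, -0.601]
ft_force: [0.4, -0.8, -3.4]
grip_width: 0.498
grip_force: 25.0
```

>>> step_arm:
  commands:
    - {"travel":[0,0,0],"turn":[0,0,0]}

```text
time: 23.7
position: [0.4464, 0.1319, 0.2769]
tool_rot: [-1.482, -1.964, -0.609]
ft_force: [0.1, 0.9, -2.7]
grip_width: 0.5
grip_force: 25.0
```

Run:
```python
from kin import *
w=np.load('w1.npy');c=cam('wrist',dict(position=w[:3],tool_rot=w[3:]))
g=cv2.cvtColor(cv2.imread('pics/w1.png'),cv2.COLOR_BGR2HSV);m=((g[...,1]>120)&(g[...,2]<160)&(g[...,0]<15)).astype(np.uint8)[:90,280:400];q,l,st,ce=cv2.connectedComponentsWithStats(m)
for i in range(1,q):
    if st[i,4]>60:print(st[i],plane(c,ce[i]+[280,0],.024))
s=ctrl.get_state();print(s['position'],s['grip_force'],go([.53,.2,.30],down(45)))
```

```text
[ 24  23  16  12 127] [0.59654853 0.22722083 0.024     ]
[ 80  35  18  17 193] [0.66539684 0.20402169 0.024     ]
[ 18  57  17  11 123] [0.58633516 0.18927367 0.024     ]
[ 75  68  16  10 120] [0.65591117 0.16952258 0.024     ]
[0.44640423 0.13186565 0.27686931] 24.991383394226432 (array([0.0464, 0.0991, 0.0137]), array([ 11.57, -43.2 , -27.58]))
```

>>> step_arm:
  commands:
    - {"travel":[0.046,0.099,0.014],"turn":[11.6,-43.2,-27.6]}
    - {"travel":[0.046,0.099,0.014],"turn":[11.6,-43.2,-27.6]}
    - {"travel":[0.046,0.099,0.014],"turn":[11.6,-43.2,-27.6]}
    - {"travel":[0.046,0.099,0.014],"turn":[11.6,-43.2,-27.6]}
    - {"travel":[0.046,0.099,0.014],"turn":[11.6,-43.2,-27.6]}

```text
time: 24.2
position: [0.5279, 0.1993, 0.2929]
tool_rot: [-1.272, -2.738, -0.123]
ft_force: [-0.7, -0.4, -3.1]
grip_width: 0.497
grip_force: 25.0
```

Run:
```python
from kin import *
s=ctrl.get_state();print(s['joint_positions'].round(2),go([.648,.29,.2],tilt(-16,45,1)))
```

```text
[ 0.45  0.24 -0.91  1.54  0.05  1.47  0.25] (array([-0.0216,  0.1481,  0.0942]), array([ -9.82, -51.22, -33.75]))
```

>>> step_arm:
  commands:
    - {"travel":[-0.022,0.148,0.05],"turn":[-9.8,-51.2,-33.8]}
    - {"travel":[-0.022,0.148,0.05],"turn":[-9.8,-51.2,-33.8]}
    - {"travel":[-0.022,0.148,0.05],"turn":[-9.8,-51.2,-33.8]}
    - {"travel":[-0.022,0.148,0.05],"turn":[-9.8,-51.2,-33.8]}
    - {"travel":[-0.022,0.148,0.05],"turn":[-9.8,-51.2,-33.8]}

```text
time: 24.7
position: [0.651, 0.2857, 0.2403]
tool_rot: [0.615, 2.568, -0.066]
ft_force: [-0.6, -0.7, -3.3]
grip_width: 0.502
grip_force: 25.0
```

Run:
```python
from kin import *
s=ctrl.get_state();print(s['joint_positions'].round(2),go([.648,.29,.16],tilt(-16,45,1)))
```

```text
[ 0.04  0.34 -0.84  1.62  0.77  1.15  0.08] (array([ 0.0424, -0.0027,  0.0683]), array([ -2.96, -16.06, -10.29]))
```

>>> step_arm:
  commands:
    - {"travel":[0.042,-0.003,0.068],"turn":[-3,-16,-10.3]}
    - {"travel":[0.042,-0.003,0.068],"turn":[-3,-16,-10.3]}
    - {"travel":[0.042,-0.003,0.068],"turn":[-3,-16,-10.3]}
    - {"travel":[0.042,-0.003,0.068],"turn":[-3,-16,-10.3]}
    - {"travel":[0.042,-0.003,0.068],"turn":[-3,-16,-10.3]}

```text
time: 25.2
position: [0.6495, 0.2879, 0.1652]
tool_rot: [0.338, 2.335, -0.134]
ft_force: [1.0, -0.1, -1.4]
grip_width: 0.502
grip_force: 25.0
```

>>> step_arm:
  commands:
    - {"travel":[0,0,0],"turn":[0,0,0]}

```text
time: 25.3
position: [0.6508, 0.2878, 0.1671]
tool_rot: [0.341, 2.333, -0.132]
ft_force: [0.8, -0.7, -1.9]
grip_width: 0.501
grip_force: 25.0
```

Run:
```python
from kin import *
s=ctrl.get_state();print(s['joint_positions'].round(2),s['position'])
for z in(.09,.047):print(go([.648,.290,z],tilt(-16,45,1)))
b=ctrl.get_image('scene')[:,:,::-1]
cv2.imwrite('pics/s9.png',cv2.resize(b[200:400,330:530],(600,600),interpolation=cv2.INTER_CUBIC))
```

```text
[-0.11  0.34 -0.75  1.89  1.22  0.98 -0.24] [0.65084281 0.28783705 0.16711636]
(array([0.057 , 0.0007, 0.052 ]), array([-0.06,  0.14, -0.61]))
(array([0.0875, 0.0005, 0.0824]), array([-0.06,  0.14, -0.61]))
```

View pics/s9.png

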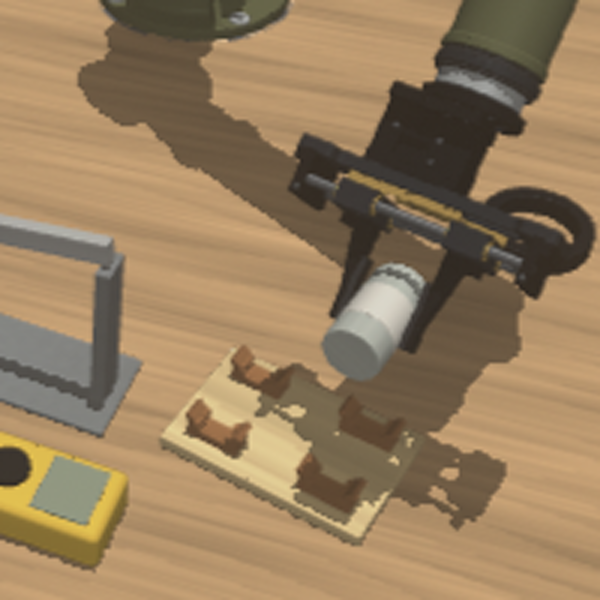

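The can is held level above the right-hand trough. Lower it.

>>> step_arm:
  commands:
    - {"travel":[0.028,0,0.026],"turn":[0,0,-0.6]}
    - {"travel":[0.055,0,0.052],"turn":[0,0,-0.6]}
    - {"travel":[0.075,0,0.071],"turn":[0,0,-0.6]}
    - {"travel":[0.084,0,0.079],"turn":[0,0,-0.6]}
    - {"travel":[0.086,0,0.081],"turn":[0,0,-0.6]}

```text
time: 25.85
position: [0.6467, 0.2889, 0.0467]
tool_rot: [0.327, 2.337, -0.14]
ft_force: [1.3, -0.4, -2.5]
grip_width: 0.499
grip_force: 25.0
```

>>> step_arm:
  commands:
    - {"travel":[0,0,0],"turn":[0,0,0]}
    - {"travel":[0,0,0],"turn":[0,0,0]}

```text
time: 26.05
position: [0.6477, 0.2901, 0.05]
tool_rot: [0.327, 2.333, -0.137]
ft_force: [0.4, -0.2, -1.4]
grip_width: 0.499
grip_force: 25.0
```

Run:
```python
from kin import *
s=ctrl.get_state();print(s['joint_positions'].round(2),s['position'],s['ft_force'],go([.648,.290,.045],tilt(-16,45,1)))
```

```text
[-0.2   0.52 -0.66  1.95  1.46  0.96 -0.5 ] [0.64772187 0.29006585 0.05004278] [ 0.3655329  -0.18129583 -1.42156671] (array([0.0034, 0.    , 0.0038]), array([0.02, 0.25, 0.05]))
```

>>> step_arm:
  commands:
    - {"travel":[0.002,0,0.002],"turn":[0,0,0]}
    - {"travel":[0.0035,0,0.0035],"turn":[0,0,0]}
    - {"travel":[0.0035,0,0.0035],"turn":[0,0,0]}

```text
time: 26.35
position: [0.6481, 0.289, 0.0463]
tool_rot: [0.327, 2.33, -0.14]
ft_force: [-5.4, -2.9, 7.0]
grip_width: 0.498
grip_force: 25.0
```

>>> step_arm:
  commands:
    - {"travel":[0,0,0],"turn":[0,0,0]}
    - {"travel":[0,0,0],"turn":[0,0,0]}
    - {"travel":[0,0,0],"turn":[0,0,0]}
    - {"travel":[0,0,0],"turn":[0,0,0]}
  gripper: 0.68

```text
time: 26.75
position: [0.6465, 0.2895, 0.0428]
tool_rot: [0.325, 2.336, -0.139]
ft_force: [-0.1, -0.2, 0.2]
grip_width: 0.673
grip_force: 0.0
```

>>> step_arm:
  commands:
    - {"travel":[0,0,-0.03],"turn":[0,0,0]}
    - {"travel":[0,0,-0.08],"turn":[0,0,0]}
    - {"travel":[0,0,-0.13],"turn":[0,0,0]}
    - {"travel":[0,0,-0.18],"turn":[0,0,0]}
    - {"travel":[0,0,-0.21],"turn":[0,0,0]}

```text
time: 27.25
position: [0.5012, 0.3334, 0.1938]
tool_rot: [0.321, 2.334, -0.134]
ft_force: [1.1, 1.0, 1.0]
grip_width: 0.681
grip_force: 0.0
```

Run:
```python
from kin import *
s=ctrl.get_state();print(s['joint_positions'].round(2),s['position'])
R=tilt(74,45,-1);q=s['joint_positions'];G=np.array([.443,-.131,.046])
for x,RR in(([.5,0.05,.32],down(20)),(G-.26*R[:,2],R),(G-.12*R[:,2],R),(G,R)):
    q,e=ik(np.array(x),RR,q);print(q.round(2),round(e,4))
print(go([.50,.05,.33],down(20)))
b=ctrl.get_image('scene')[:,:,::-1]
cv2.imwrite('pics/s10.png',cv2.resize(b[210:390,240:480],(800,600),interpolation=cv2.INTER_CUBIC))
```

```text
[-0.22  0.17 -0.88  2.01  1.05  1.12 -0.33] [0.50124381 0.33335056 0.19382701]
[ 0.26 -0.   -0.4   1.66 -0.    1.49  0.21] 0.0001
[ 1.08  0.41 -0.08  1.58 -0.51  1.73  0.79] 0.0
[ 1.    0.4  -0.12  1.82 -0.56  1.47  0.82] 0.0
[ 0.92  0.46 -0.17  1.97 -0.63  1.24  0.85] 0.0
(array([-0.1497, -0.2732, -0.0423]), array([21.38, 41.72, 51.39]))
```

View pics/s10.png

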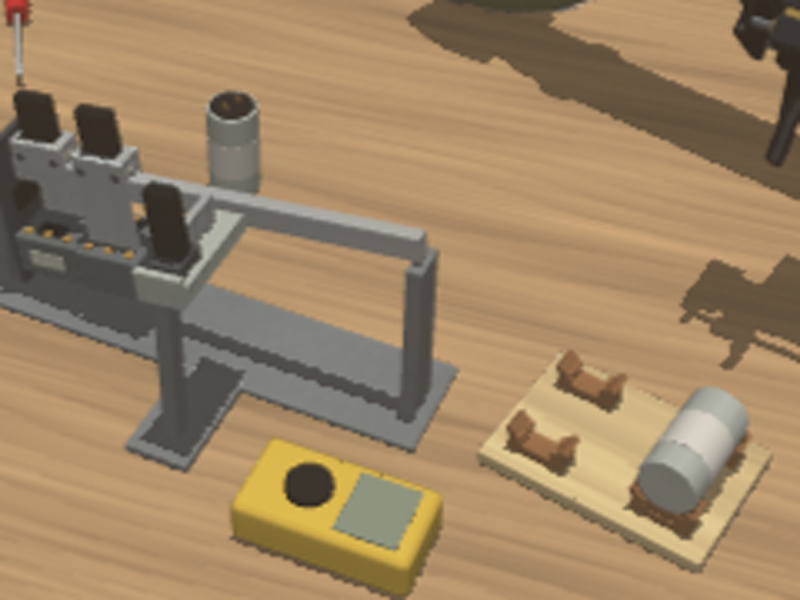

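Both hangers are down, one at the stop and one touching it, and the first can rests in its trough. Now the second can.

>>> step_arm:
  commands:
    - {"travel":[-0.15,-0.273,-0.042],"turn":[21.4,41.7,51.4]}
    - {"travel":[-0.15,-0.273,-0.042],"turn":[21.4,41.7,51.4]}
    - {"travel":[-0.15,-0.273,-0.042],"turn":[21.4,41.7,51.4]}
    - {"travel":[-0.15,-0.273,-0.042],"turn":[21.4,41.7,51.4]}
    - {"travel":[-0.15,-0.273,-0.042],"turn":[21.4,41.7,51.4]}
  gripper: 0.9

```text
time: 27.8
position: [0.5019, 0.1043, 0.3018]
tool_rot: [1.212, 2.563, -0.063]
ft_force: [1.7, 0.2, 0.1]
grip_width: 0.892
grip_force: 0.0
```

Run:
```python
from kin import *
G=np.array([.443,-.132,.046]);R=tilt(74,45,-1)
s=ctrl.get_state();print(s['position'],s['joint_positions'].round(2),go(G-.26*R[:,2],R),G-.26*R[:,2])
```

```text
[0.5019062  0.10426355 0.30178405] [ 0.18 -0.14 -0.55  1.84  0.19  1.25  0.27] (array([-0.2226, -0.3551,  0.11  ]), array([-9.38, 54.21, 57.96])) [ 0.39232469 -0.30872581  0.22984776]
```

>>> step_arm:
  commands:
    - {"travel":[-0.223,-0.355,0.08],"turn":[-9.4,54.2,58]}
    - {"travel":[-0.223,-0.355,0.08],"turn":[-9.4,54.2,58]}
    - {"travel":[-0.223,-0.355,0.08],"turn":[-9.4,54.2,58]}
    - {"travel":[-0.223,-0.355,0.08],"turn":[-9.4,54.2,58]}
    - {"travel":[-0.223,-0.355,0.08],"turn":[-9.4,54.2,58]}

```text
time: 28.3
position: [0.4338, -0.136, 0.2758]
tool_rot: [-1.911, -2.299, -0.497]
ft_force: [1.6, -0.1, -0.6]
grip_width: 0.897
grip_force: 0.0
```

Run:
```python
from kin import *
G=np.array([.443,-.132,.046]);R=tilt(74,45,-1)
s=ctrl.get_state();print(s['position'],s['joint_positions'].round(2),go(G-.26*R[:,2],R))
```

```text
[ 0.43375398 -0.13601841  0.27576625] [ 0.48 -0.09  0.03  1.87 -0.35  1.42  0.75] (array([-0.1666, -0.075 , -0.0168]), array([-4.23, 25.08, 26.78]))
```

>>> step_arm:
  commands:
    - {"travel":[-0.167,-0.075,-0.017],"turn":[-4.2,25,26.8]}
    - {"travel":[-0.167,-0.075,-0.017],"turn":[-4.2,25,26.8]}
    - {"travel":[-0.167,-0.075,-0.017],"turn":[-4.2,25,26.8]}
    - {"travel":[-0.167,-0.075,-0.017],"turn":[-4.2,25,26.8]}
    - {"travel":[-0.167,-0.075,-0.017],"turn":[-4.2,25,26.8]}

```text
time: 28.8
position: [0.3894, -0.3131, 0.2233]
tool_rot: [-2.039, -1.513, -0.828]
ft_force: [-0.4, 0.1, -0.9]
grip_width: 0.898
grip_force: 0.0
```

>>> step_arm:
  commands:
    - {"travel":[0,0,0],"turn":[0,0,0]}
    - {"travel":[0,0,0],"turn":[0,0,0]}

```text
time: 29.0
position: [0.3943, -0.3063, 0.23]
tool_rot: [-2.027, -1.538, -0.834]
ft_force: [0.5, -0.2, 1.4]
grip_width: 0.899
grip_force: 0.0
```

Run:
```python
from kin import *
R=tilt(74,45,-1)
s=ctrl.get_state();print(s['position'],s['joint_positions'].round(2))
w=ctrl.get_image('wrist');c=cam('wrist',s);p=proj(c,[.443,-.132,.084]);print(p)
m=(w.max(2)<70).astype(np.uint8);q,l,st,ce=cv2.connectedComponentsWithStats(m)
for i in range(1,q):
    if st[i,4]>150 and np.hypot(*(ce[i]-p))<80:
        G=plane(c,ce[i],.084);print(st[i],ce[i],G);G[2]=.046;print(go(G-.1*R[:,2],R),go(G,R))
```

```text
[ 0.39428109 -0.30630585  0.23004664] [ 0.76  0.37  0.28  1.63 -0.63  1.75  0.86]
[315.22080819 189.88283527]
[296 175  37  30 834] [314.43645084 189.67026379] [ 0.44233768 -0.13154529  0.084     ]
(array([-0.002 , -0.0016,  0.1586]), array([-0.25,  0.31,  0.36])) (array([-0.0015, -0.0011,  0.2585]), array([-0.25,  0.31,  0.36]))
```

Matches the estimate to 1 mm. Approach along the fingers.

>>> step_arm:
  commands:
    - {"travel":[-0.0015,-0.001,0.05],"turn":[0,0,0]}
    - {"travel":[-0.0015,-0.001,0.1],"turn":[0,0,0]}
    - {"travel":[-0.0015,-0.001,0.15],"turn":[0,0,0]}
    - {"travel":[-0.0015,-0.001,0.19],"turn":[0,0,0]}
    - {"travel":[-0.0015,-0.001,0.23],"turn":[0,0,0]}

```text
time: 29.55
position: [0.4376, -0.1492, 0.0663]
tool_rot: [-2.026, -1.543, -0.835]
ft_force: [1.2, -1.5, -0.1]
grip_width: 0.897
grip_force: 0.0
```

>>> step_arm:
  commands:
    - {"travel":[0,0,0.015],"turn":[0,0,0]}
    - {"travel":[0,0,0.028],"turn":[0,0,0]}
    - {"travel":[0,0,0.028],"turn":[0,0,0]}
    - {"travel":[0,0,0.028],"turn":[0,0,0]}

```text
time: 29.95
position: [0.4423, -0.1349, 0.0465]
tool_rot: [-2.031, -1.536, -0.835]
ft_force: [0.6, -0.8, 0.6]
grip_width: 0.899
grip_force: 0.0
```

Run:
```python
from kin import *
s=ctrl.get_state();print(s['position'],go([.4423,-.1315,.046],tilt(74,45,-1)),s['joint_positions'].round(2),s['ft_force'])
```

```text
[ 0.44230182 -0.13485304  0.04645769] (array([ 0.002 , -0.0009,  0.0026]), array([-0.06,  0.35,  0.17])) [ 0.6   0.41  0.16  2.01 -0.78  1.28  0.93] [ 0.61477842 -0.82231392  0.6262752 ]
```

>>> step_arm:
  commands:
    - {"travel":[0.002,-0.001,0.0025],"turn":[0,0,0]}
    - {"travel":[0.002,-0.001,0.0025],"turn":[0,0,0]}
    - {"travel":[0.002,-0.001,0.0025],"turn":[0,0,0]}
    - {"travel":[0.002,-0.001,0.0025],"turn":[0,0,0]}
    - {"travel":[0.002,-0.001,0.0025],"turn":[0,0,0]}
  gripper: 0.4
  force: 25

```text
time: 30.45
position: [0.4417, -0.1303, 0.0452]
tool_rot: [-2.03, -1.534, -0.835]
ft_force: [1.1, 0.0, 1.3]
grip_width: 0.531
grip_force: 1.0
```

>>> step_arm:
  commands:
    - {"travel":[0,0,0],"turn":[0,0,0]}
    - {"travel":[0,0,0],"turn":[0,0,0]}
    - {"travel":[0,0,0],"turn":[0,0,0]}

```text
time: 30.75
position: [0.442, -0.1304, 0.0452]
tool_rot: [-2.03, -1.535, -0.835]
ft_force: [2.2, -0.3, 0.2]
grip_width: 0.5
grip_force: 25.0
```

>>> step_arm:
  commands:
    - {"travel":[0.02,0,-0.02],"turn":[0,0,0]}
    - {"travel":[0.055,0,-0.055],"turn":[0,0,0]}
    - {"travel":[0.09,0,-0.09],"turn":[0,0,0]}
    - {"travel":[0.125,0,-0.125],"turn":[0,0,0]}
    - {"travel":[0.18,0,-0.18],"turn":[0,0,0]}

```text
time: 31.25
position: [0.4408, -0.1288, 0.2727]
tool_rot: [-2.03, -1.534, -0.831]
ft_force: [1.1, -0.1, -1.8]
grip_width: 0.503
grip_force: 25.0
```

>>> step_arm:
  commands:
    - {"travel":[0,0,0],"turn":[0,0,0]}

```text
time: 31.35
position: [0.4438, -0.1304, 0.2779]
tool_rot: [-2.032, -1.544, -0.841]
ft_force: [0.6, -0.7, -1.8]
grip_width: 0.498
grip_force: 25.0
```

Run:
```python
from kin import *
s=ctrl.get_state();print(s['position'],s['joint_positions'].round(2),s['grip_width']*87,go([.49,.05,.33],down(25)))
q=s['joint_positions']
for x,RR in(([.49,.05,.33],down(25)),([.622,.198,.25],tilt(-16,45,1)),([.622,.198,.045],tilt(-16,45,1))):
    q,e=ik(np.array(x),RR,q);print(q.round(2),round(e,4))
```

```text
[ 0.44376559 -0.13036404  0.27790176] [ 0.56  0.09  0.17  1.85 -0.7   1.61  0.59] 43.295437052764704 (array([ 0.1692, -0.004 ,  0.0935]), array([ 16.32, -42.44, -38.44]))
[ 0.15 -0.03 -0.28  1.66 -0.01  1.51  0.3 ] 0.0
[-0.13 -0.01 -0.57  2.04  0.9   0.8   0.04] 0.0001
[-0.25  0.36 -0.49  2.19  1.53  0.75 -0.65] 0.0001
```

>>> step_arm:
  commands:
    - {"travel":[0.169,-0.004,0.0935],"turn":[16.3,-42.4,-38.4]}
    - {"travel":[0.169,-0.004,0.0935],"turn":[16.3,-42.4,-38.4]}
    - {"travel":[0.169,-0.004,0.0935],"turn":[16.3,-42.4,-38.4]}
    - {"travel":[0.169,-0.004,0.0935],"turn":[16.3,-42.4,-38.4]}
    - {"travel":[0.169,-0.004,0.0935],"turn":[16.3,-42.4,-38.4]}

```text
time: 31.85
position: [0.4887, 0.0582, 0.3257]
tool_rot: [-1.82, -2.373, -0.263]
ft_force: [-0.7, -0.0, -2.2]
grip_width: 0.499
grip_force: 25.0
```

Run:
```python
from kin import *
s=ctrl.get_state();print(s['position'],s['joint_positions'].round(2),go([.622,.198,.22],tilt(-16,45,1)))
```

```text
[0.48870771 0.05822482 0.32569012] [ 0.19 -0.04 -0.2   1.7  -0.23  1.49  0.28] (array([0.0743, 0.1585, 0.1335]), array([-14.44, -50.49, -59.84]))
```

>>> step_arm:
  commands:
    - {"travel":[0.06,0.155,0.08],"turn":[-14.4,-50.5,-59.8]}
    - {"travel":[0.06,0.155,0.08],"turn":[-14.4,-50.5,-59.8]}
    - {"travel":[0.06,0.155,0.08],"turn":[-14.4,-50.5,-59.8]}
    - {"travel":[0.06,0.155,0.08],"turn":[-14.4,-50.5,-59.8]}
    - {"travel":[0.06,0.155,0.08],"turn":[-14.4,-50.5,-59.8]}

```text
time: 32.35
position: [0.624, 0.1669, 0.262]
tool_rot: [1.053, 2.574, 0.029]
ft_force: [-1.0, -0.3, -2.9]
grip_width: 0.495
grip_force: 25.0
```

Run:
```python
from kin import *
s=ctrl.get_state();print(s['position'],s['joint_positions'].round(2),go([.622,.198,.2],tilt(-16,45,1)))
```

```text
[0.62398241 0.16687231 0.26198039] [-0.07  0.12 -0.4   1.7   0.34  1.1   0.21] (array([0.0423, 0.0117, 0.0537]), array([ -7.04, -23.58, -27.66]))
```

>>> step_arm:
  commands:
    - {"travel":[0.042,0.012,0.054],"turn":[-7,-23.6,-27.7]}
    - {"travel":[0.042,0.012,0.054],"turn":[-7,-23.6,-27.7]}
    - {"travel":[0.042,0.012,0.054],"turn":[-7,-23.6,-27.7]}
    - {"travel":[0.042,0.012,0.054],"turn":[-7,-23.6,-27.7]}
    - {"travel":[0.042,0.012,0.054],"turn":[-7,-23.6,-27.7]}

```text
time: 32.85
position: [0.6198, 0.1938, 0.2007]
tool_rot: [0.331, 2.336, -0.144]
ft_force: [-0.3, -0.5, -2.2]
grip_width: 0.499
grip_force: 25.0
```

>>> step_arm:
  commands:
    - {"travel":[0,0,0],"turn":[0,0,0]}
    - {"travel":[0,0,0],"turn":[0,0,0]}

```text
time: 33.05
position: [0.6228, 0.1933, 0.2043]
tool_rot: [0.342, 2.334, -0.14]
ft_force: [1.0, -0.2, -2.1]
grip_width: 0.496
grip_force: 25.0
```

Run:
```python
from kin import *
s=ctrl.get_state();print(s['position'],s['joint_positions'].round(2),go([.622,.198,.12],tilt(-16,45,1)),go([.622,.198,.05],tilt(-16,45,1)))
```

```text
[0.62283641 0.19325453 0.20428326] [-0.23  0.07 -0.45  2.04  1.    0.8  -0.03] (array([0.0612, 0.0041, 0.058 ]), array([-0.38,  0.11, -0.54])) (array([0.1108, 0.004 , 0.1074]), array([-0.38,  0.11, -0.54]))
```

>>> step_arm:
  commands:
    - {"travel":[0.03,0.004,0.029],"turn":[-0.4,0,-0.5]}
    - {"travel":[0.061,0.004,0.058],"turn":[-0.4,0,-0.5]}
    - {"travel":[0.085,0.004,0.082],"turn":[-0.4,0,-0.5]}
    - {"travel":[0.104,0.004,0.1],"turn":[-0.4,0,-0.5]}
    - {"travel":[0.111,0.004,0.107],"turn":[-0.4,0,-0.5]}

```text
time: 33.55
position: [0.6215, 0.1974, 0.0474]
tool_rot: [0.33, 2.338, -0.137]
ft_force: [1.0, -0.6, -2.1]
grip_width: 0.503
grip_force: 25.0
```

>>> step_arm:
  commands:
    - {"travel":[0,0,0],"turn":[0,0,0]}
    - {"travel":[0,0,0],"turn":[0,0,0]}

```text
time: 33.75
position: [0.6234, 0.1986, 0.0518]
tool_rot: [0.329, 2.333, -0.134]
ft_force: [-0.3, 0.8, -1.6]
grip_width: 0.501
grip_force: 25.0
```

Run:
```python
from kin import *
s=ctrl.get_state();print(s['position'],s['ft_force'],s['joint_positions'].round(2),go([.622,.198,.045],tilt(-16,45,1)))
```

```text
[0.62335843 0.19863903 0.05178564] [-0.33482514  0.80536058 -1.64166364] [-0.3   0.33 -0.4   2.14  1.44  0.73 -0.52] (array([ 0.0056, -0.001 ,  0.004 ]), array([ 0.08,  0.25, -0.11]))
```

>>> step_arm:
  commands:
    - {"travel":[0.003,-0.001,0.002],"turn":[0,0,0]}
    - {"travel":[0.005,-0.001,0.004],"turn":[0,0,0]}
    - {"travel":[0.005,-0.001,0.004],"turn":[0,0,0]}

```text
time: 34.05
position: [0.6216, 0.1978, 0.0452]
tool_rot: [0.328, 2.333, -0.134]
ft_force: [-0.1, -0.2, -2.0]
grip_width: 0.498
grip_force: 25.0
```

>>> step_arm:
  commands:
    - {"travel":[0,0,0],"turn":[0,0,0]}
    - {"travel":[0,0,0],"turn":[0,0,0]}
    - {"travel":[0,0,0],"turn":[0,0,0]}
    - {"travel":[0,0,0],"turn":[0,0,0]}
  gripper: 0.68

```text
time: 34.45
position: [0.6218, 0.1981, 0.0454]
tool_rot: [0.328, 2.332, -0.134]
ft_force: [-0.1, -0.2, 0.7]
grip_width: 0.665
grip_force: 0.0
```

>>> step_arm:
  commands:
    - {"travel":[0,0,-0.03],"turn":[0,0,0]}
    - {"travel":[0,0,-0.08],"turn":[0,0,0]}
    - {"travel":[0,0,-0.13],"turn":[0,0,0]}
    - {"travel":[0,0,-0.17],"turn":[0,0,0]}
    - {"travel":[0,0,-0.17],"turn":[0,0,0]}

```text
time: 34.95
position: [0.5046, 0.2353, 0.17]
tool_rot: [0.323, 2.327, -0.125]
ft_force: [0.7, 0.4, 1.1]
grip_width: 0.68
grip_force: 0.0
```

>>> step_arm:
  commands:
    - {"travel":[0.1,0,-0.1],"turn":[0,0,0]}
    - {"travel":[0.1,0,-0.1],"turn":[0,0,0]}
    - {"travel":[0.1,0,-0.1],"turn":[0,0,0]}

```text
time: 35.25
position: [0.3679, 0.2697, 0.1638]
tool_rot: [0.328, 2.333, -0.135]
ft_force: [0.3, 1.1, -0.2]
grip_width: 0.682
grip_force: 0.0
```

Run:
```python
from kin import *
s=ctrl.get_state();print(s['position'],s['ft_force'],s['joint_positions'].round(2),go([.62,0,.36],RT))
b=ctrl.get_image('scene')[:,:,::-1];t=ctrl.get_image('top')[:,:,::-1]
cv2.imwrite('pics/s11.png',b);cv2.imwrite('pics/t11.png',t)
```

```text
[0.36794914 0.26965486 0.16382424] [ 0.25090159  1.13194317 -0.24221118] [-0.51 -0.12 -0.73  2.29  0.83  1.07 -0.42] (array([-0.3624, -0.1895,  0.0865]), array([26.89, 43.33, 77.28]))
```

>>> step_arm:
  commands:
    - {"travel":[-0.14,-0.1,-0.14],"turn":[26.9,43.3,77.3]}
    - {"travel":[-0.14,-0.1,-0.14],"turn":[26.9,43.3,77.3]}
    - {"travel":[-0.14,-0.1,-0.14],"turn":[26.9,43.3,77.3]}
    - {"travel":[-0.14,-0.1,-0.14],"turn":[26.9,43.3,77.3]}
    - {"travel":[-0.14,-0.1,-0.14],"turn":[26.9,43.3,77.3]}

```text
time: 35.85
position: [0.3589, 0.2233, 0.3012]
tool_rot: [0.918, 2.429, -0.089]
ft_force: [-1.3, 0.6, -0.2]
grip_width: 0.68
grip_force: 0.0
```

Run:
```python
from kin import *
s=ctrl.get_state();print(s['position'],s['joint_positions'].round(2),go([.62,0,.36],RT))
```

```text
[0.35893489 0.22327508 0.30121701] [-0.9  -0.3  -0.15  2.05  0.51  1.39 -0.29] (array([-0.3257,  0.0009,  0.1241]), array([18.04, 31.07, 54.06]))
```

>>> step_arm:
  commands:
    - {"travel":[-0.326,0,0.124],"turn":[18,31,54]}
    - {"travel":[-0.326,0,0.124],"turn":[18,31,54]}
    - {"travel":[-0.326,0,0.124],"turn":[18,31,54]}
    - {"travel":[-0.326,0,0.124],"turn":[18,31,54]}
    - {"travel":[-0.326,0,0.124],"turn":[18,31,54]}

```text
time: 36.35
position: [0.5466, 0.0512, 0.346]
tool_rot: [1.898, 2.316, 0.051]
ft_force: [0.4, 1.3, -0.4]
grip_width: 0.681
grip_force: 0.0
```

Run:
```python
from kin import *
s=ctrl.get_state();print(s['position'],s['joint_positions'].round(2),go(tp(.19,-.085,.17),RT))
```

```text
[0.54662718 0.05119767 0.34599357] [-0.58 -0.03  0.37  1.64  0.11  1.41 -0.02] (array([-0.1595,  0.1209,  0.0588]), array([ 6.55, 11.17, 17.15]))
```

>>> step_arm:
  commands:
    - {"travel":[-0.16,0.121,0.055],"turn":[6.5,11.2,17.1]}
    - {"travel":[-0.16,0.121,0.055],"turn":[6.5,11.2,17.1]}
    - {"travel":[-0.16,0.121,0.055],"turn":[6.5,11.2,17.1]}
    - {"travel":[-0.16,0.121,0.055],"turn":[6.5,11.2,17.1]}
    - {"travel":[-0.16,0.121,0.055],"turn":[6.5,11.2,17.1]}

```text
time: 36.85
position: [0.7026, -0.089, 0.3136]
tool_rot: [-2.266, -2.055, -0.121]
ft_force: [-0.5, 0.1, -0.1]
grip_width: 0.681
grip_force: 0.0
```

>>> step_arm:
  commands:
    - {"travel":[0,0,0],"turn":[0,0,0]}
    - {"travel":[0,0,0],"turn":[0,0,0]}

```text
time: 37.05
position: [0.7008, -0.0804, 0.3205]
tool_rot: [-2.254, -2.066, -0.137]
ft_force: [0.5, 0.5, -0.4]
grip_width: 0.68
grip_force: 0.0
```

Run:
```python
from kin import *
s=ctrl.get_state();print(s['position'],go(tp(.19,-.086,.05),RT))
g=ctrl.get_image('wrist');c=cam('wrist',s);p=proj(c,tp(.19,-.086,.07));print(p)
m=(g.max(2)<60).astype(np.uint8);n,l,st,ce=cv2.connectedComponentsWithStats(m)
for i in range(1,n):
    if st[i,4]>150:print(st[i],ce[i])
```

```text
[ 0.70076199 -0.08041747  0.32051926] (array([-0.0041,  0.003 ,  0.1231]), array([-0.03,  0.06,  0.41]))
[320.73146928 259.28331914]
[ 302  223   34   53 1043] [319.38063279 249.11697028]
[ 164  284  303   52 3673] [312.10536346 313.51619929]
[  394   292   246   119 13270] [535.12305953 345.81853806]
[    0   295   640   185 56952] [246.74208105 420.99266049]
[242 384  21  16 299] [251.10033445 391.26755853]
```

>>> step_arm:
  commands:
    - {"travel":[-0.004,0.003,0.045],"turn":[0,0,0.4]}
    - {"travel":[-0.004,0.003,0.09],"turn":[0,0,0.4]}
    - {"travel":[-0.004,0.003,0.122],"turn":[0,0,0.4]}
    - {"travel":[-0.004,0.003,0.122],"turn":[0,0,0.4]}

```text
time: 37.5
position: [0.7021, -0.0661, 0.1953]
tool_rot: [-2.252, -2.057, -0.132]
ft_force: [0.0, 0.1, -0.5]
grip_width: 0.682
grip_force: 0.0
```

>>> step_arm:
  commands:
    - {"travel":[0,0,0],"turn":[0,0,0]}
    - {"travel":[0,0,0],"turn":[0,0,0]}
    - {"travel":[0,0,0],"turn":[0,0,0]}
    - {"travel":[0,0,0],"turn":[0,0,0]}
    - {"travel":[0,0,0],"turn":[0,0,0]}
  gripper: 0.05
  force: 20

```text
time: 38.0
position: [0.7057, -0.0706, 0.2001]
tool_rot: [-2.262, -2.058, -0.139]
ft_force: [0.1, 0.1, 0.8]
grip_width: 0.312
grip_force: 0.0
```

>>> step_arm:
  commands:
    - {"travel":[0,0,0],"turn":[0,0,0]}
    - {"travel":[0,0,0],"turn":[0,0,0]}
    - {"travel":[0,0,0],"turn":[0,0,0]}
    - {"travel":[0,0,0],"turn":[0,0,0]}

```text
time: 38.4
position: [0.7054, -0.0703, 0.1991]
tool_rot: [-2.261, -2.058, -0.138]
ft_force: [-0.5, 0.0, 1.2]
grip_width: 0.158
grip_force: 20.0
```

Run:
```python
from h import *
s=ctrl.get_state();print(s['grip_width']*87,s['grip_force'],s['ft_force'],TR[:3,:3].T@(s['position']-TR[:3,3]))
```

```text
13.74388286808888 19.997958184685558 [-0.53382452  0.02333244  1.15528552] [ 0.18979283 -0.08666868  0.05139566]
```

>>> step_arm:
  commands:
    - {"travel":[0,-0.015,0],"turn":[0,0,0]}
    - {"travel":[0,-0.03,0],"turn":[0,0,0]}
    - {"travel":[0,-0.04,0],"turn":[0,0,0]}
    - {"travel":[0,-0.045,0],"turn":[0,0,0]}
    - {"travel":[0,-0.046,0],"turn":[0,0,0]}

```text
time: 38.9
position: [0.6606, -0.0659, 0.1991]
tool_rot: [-2.263, -2.06, -0.141]
ft_force: [7.1, 0.4, -4.0]
grip_width: 0.157
grip_force: 20.0
```

>>> step_arm:
  commands:
    - {"travel":[0,-0.001,0],"turn":[0,0,0]}
    - {"travel":[0,-0.001,0],"turn":[0,0,0]}
    - {"travel":[0,-0.001,0],"turn":[0,0,0]}

```text
time: 39.2
position: [0.6606, -0.0659, 0.1992]
tool_rot: [-2.264, -2.06, -0.142]
ft_force: [7.6, -0.6, -2.9]
grip_width: 0.158
grip_force: 20.0
```

Run:
```python
from h import *
s=ctrl.get_state();print(s['grip_width']*87,s['grip_force'],s['ft_force'],TR[:3,:3].T@(s['position']-TR[:3,3]))
```

```text
13.743384816325507 20.00989169580862 [ 7.64010787 -0.61093198 -2.92038411] [ 0.19000702 -0.04160238  0.0513849 ]
```

Moved exactly 45 mm and met the end stop. Release, retreat and check.

>>> step_arm:
  commands:
    - {"travel":[0,0,0],"turn":[0,0,0]}
    - {"travel":[0,0,0],"turn":[0,0,0]}
    - {"travel":[0,0,0],"turn":[0,0,0]}
    - {"travel":[0,0,0],"turn":[0,0,0]}
  gripper: 0.5

```text
time: 39.6
position: [0.6582, -0.0658, 0.1989]
tool_rot: [-2.26, -2.057, -0.137]
ft_force: [-0.7, -0.5, -0.6]
grip_width: 0.435
grip_force: 0.0
```

>>> step_arm:
  commands:
    - {"travel":[0,0,-0.05],"turn":[0,0,0]}
    - {"travel":[0,0,-0.1],"turn":[0,0,0]}
    - {"travel":[0,0,-0.15],"turn":[0,0,0]}
    - {"travel":[0,0,-0.18],"turn":[0,0,0]}
    - {"travel":[0,0,-0.18],"turn":[0,0,0]}

```text
time: 40.1
position: [0.6575, -0.0892, 0.3837]
tool_rot: [-2.267, -2.062, -0.147]
ft_force: [0.7, -0.5, -0.2]
grip_width: 0.5
grip_force: 0.0
```

Run:
```python
from h import *
b=ctrl.get_image('scene')[:,:,::-1];t11=cv2.imread('pics/t11.png')
A=cv2.resize(b[215:385,235:485],(800,400),interpolation=cv2.INTER_CUBIC)[:, :]
B=cv2.resize(t11[155:255,160:410],(500,200),interpolation=cv2.INTER_CUBIC)
o=np.zeros((600,800,3),np.uint8);o[:400]=A;o[400:,:500]=B;cv2.imwrite('pics/final.png',o)
T=cam('top')
x=np.array([np.cos(np.radians(-16)),np.sin(np.radians(-16))])
for c in((.652,.289),(.626,.197)):print([proj(T,[c[0]+d*x[0],c[1]+d*x[1],.067]).round(0) for d in(-.042,.042)])
```

```text
[array([184., 206.]), array([193., 176.])]
[array([219., 215.]), array([228., 185.])]
```

View pics/final.png

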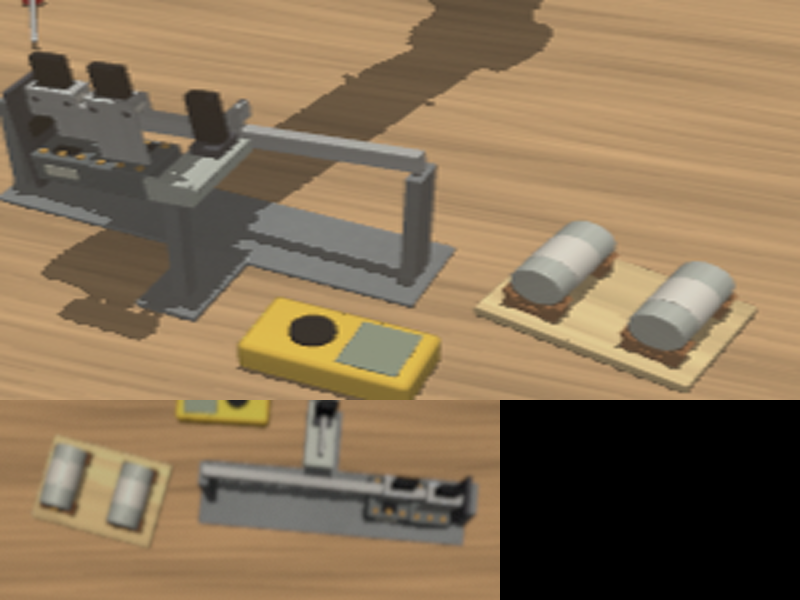

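Both cans lie on their saddles, the hangers are at the stop and touching, the lock is shut, and the bystanders haven't moved.

```bash
python3 -c "
from bench import ctrl
print(ctrl.close_job())"
```

```text
the job is handed in; nothing more can be done
None
```

The job is handed in at about 40 s of the 200 s allowed. Both hangers present are down the rail (one at the stop, one against it), both capacitors lie in their own troughs on both saddles, and the lock is shut; this is from the last camera images, as no verdict was returned.

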